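# Make the capacitor tray safe

## Task

Make the capacitors in the tray safe for storage: stand every tipped one back upright in the tray between its neighbours, terminals on top, and then clip one spring clip from the rail squarely across the two terminals of every capacitor, tall and short, pushed well down so that one jaw presses on each terminal. In the end all capacitors must stand upright in the tray, each with its clip, and nothing else on the bench may be disturbed.

Things in the scene. Friction and masses are not known exactly. Their poses are not given: they have to be found in the camera images.
- cap1: Tipped tall capacitor: dark can, diameter 56 mm, 70 mm tall, 0.2 to 0.35 kg; on its top two flat-sided brass terminals, each 8 x 14 mm, 20 mm high, 30 mm over their outer faces (along x). Lies on its side in the tray at the start; of cap1 to cap3 two or three are present, an absent one reads None. Origin on the axis 35 mm above its underside; z towards the terminals, x from terminal to terminal
- cap2: Another, same as cap1
- cap3: Another, same as cap1
- short1: Short capacitor, standing in the tray: like cap1 with the same terminals but the can only 46 mm tall, 0.2 kg. Origin on the axis 23 mm above its underside; z up, x from terminal to terminal
- short2: Another, same as short1
- clip1: Spring shorting clip, 102 mm tall, 0.085 kg, standing on the rail, jaws down: two steel levers on a pivot, jaws below, black rubber handles above. Origin midway between the jaw pads (22 mm wide along y, z -8 to 8 mm, flat, 30 mm apart now); x is the way the jaws close, z up to the handles, pivot at z = 40. Frame of the lever on the -x side: leans by half the jaw angle when squeezed
- clip2: Another, same as clip1
- clip3: Another, same as clip1
- clip4: Another, same as clip1
- clip5: Another, same as clip1
- clip6: Another, same as clip1
- clip1_grip (a point): point between the handles of clip1 where they are squeezed, at z = 78 mm in its frame (same for the others). Handles 22 mm wide along y, z 62 to 94 mm, here 54 mm over their outsides with the jaws 30 mm apart (60 mm at the top). Squeezed to 41 mm here (15 N) the jaws are some 43 mm apart; on squeezing the clip sinks 5 to 12 mm in the fingers, on letting go it rises as much unless followed down
- tray: Grey capacitor tray, a single straight lane 76 mm wide and 600 mm long inside, along its y; floor 4 mm thick, lips all round 4 mm thick whose top is 18 mm above the table. Origin on the table at its middle, z up; fixed
- rail: Clip rail: horizontal 30 x 30 mm slotted aluminium profile, 400 mm long along its y, top 60 mm above the table, on two black feet. Origin on the table at its middle; fixed. Six clips straddle its top about 66 mm apart, with their jaws in x
- board: White circuit board, 75 x 115 mm, lying on the bench; not to be disturbed. Origin at the centre of its underside
- meter: Black handheld multimeter, 170 x 84 x 36 mm, lying on the bench; not to be disturbed. Origin at the centre of its underside
- mug: White mug, 90 mm tall, diameter 80 mm; not to be disturbed. Origin at the centre of its underside
- driver: Screwdriver, 190 mm, lying on the bench; not to be disturbed. Origin at the centre of its underside
- spool: Metal solder spool, diameter 60 mm, 38 mm tall; not to be disturbed. Origin at the centre of its underside
Things that resemble listed ones, but are neither listed nor needed, are in the scene too. What is shaped like the clip1 but blue or green is not meant.

How it is judged:
By the outcome, as a careful person would: the job done as asked, in the order asked, and still so for the second after the job is handed in, with the robot touching nothing.
Of cap1, cap2, cap3 only 2 to 3 are there at a start; the rules pass over those that are not, and their reading is None.
At some moment in a run one of cap1, cap2, cap3 may be knocked a few centimetres aside while the robot is not near it.
It also fails if it takes over 210 s, if anything falls off the work surface, if the arm or the gripper's body presses on something with over 40 N, if the wrist force passes 120 N, or if a joint passes its speed limit or range.

## Robot

A 6-joint arm with a two-finger parallel gripper is mounted at the origin on the work surface. World frame = base frame: x ahead of the robot, y to its left, z up, the work surface at z = 0. Lengths are in m, angles in rad, forces in N, time in s.
With the tool pointing down it reaches from about 0.3 to 0.75 m from the base axis. Payload 8.5 kg.
Tool frame: the origin (TCP) lies at the very end of the fingers, on their centre line; the grasp point (between the pads) lies arm.grasp_offset behind it (arm.grasp_offset is the distance from the TCP to the grasp point, in m); x points along the fingers, z is the direction in which the jaws open and shut, and the axes are right-handed (so a half turn about x gives the same grasp; the last joint's range is limited). The gripper opens to 85 mm and grips with 20 to 120 N. Pads are 22 mm wide; open, the fingers measure 114 mm over their backs; the gripper's body (76 mm by 85 mm) begins 54 mm behind the grasp point. The pads swing forward as they close: fully open they stand 13 mm farther back than shut.
Start: joints at [-1.488, 0.381, 1.297, -0, 1.464, -0.215], TCP at [0.161, -0.526, 0.231] pointing down, gripper open.
Joint ranges: [-3.11, 3.11], [-0.89, 2.33], [0.22, 2.48], [-1.42, 4.56], [0.17, 2.85], [-2.88, 2.88]. Speed limits (rad/s): [2.39, 2.39, 3.14, 3.14, 3.14, 3.14].

## Interface

Orientations are given as a rotation vector (axis times angle).
In Python, from bench import arm, cams gives the robot as it stands.
- The arm moves only by the tool step_arm, never from a script. Its argument "deltas" is a list of rows, each a list of 5 numbers: the shift along the tool's x, y, z normalised to -1 to 1, where 1 is 25 mm, then the turn about the tool's x normalised to -1 to 1, where 1 is 2 pi rad, then the closure, from -1 (fully open) to 1 (shut), so that 0 is half open. In form: [[dx, dy, dz, spin, claw], ...]. A call has 1 to 10 rows; each row shifts and turns the commanded pose from where the row before left it, along the tool's axes as they then stand; what a row does not reach is not made up. A row lasts 1/8 s, in which the tool goes at most 62.5 mm and 10.7 degrees, less where a joint would pass 70% of its speed; a pose out of reach is approached as far as the arm can. A call with a number of a shift or a turn outside -1 to 1 is refused whole. A call with a gripper value outside its range is refused whole. The fingers move at their own pace and stop on an object; "squeeze" is the grip in N (left out, the last holds). Time passes only in rows, so rows that do not move let the fingers close. It gives the time, the measured TCP pose, the force and the opening at its end, in the units of the state.
- arm.sense(): the state, without advancing time (a new reading comes with each control period).
- cams.camera(name): name is "scene" or "top"; returns a dict with "img" (480x640x3 uint8, blue, green, red), "fx", "fy", "cx", "cy" (pixels), "extrinsics" (4x4, takes a point from world to camera coordinates). Camera axes: x right, y down, z forward; pixel columns grow to the right and rows downward; lengths in m; the calibration is good to about 2 mm. A picture is of the moment at which its call begins. There is no depth.
- arm.finish_job(): hands the job in, once; it reports no verdict.
The state is a dict: "clock": time; "joint_pos": joint angles; "dq": joint speeds; "joint_torque": joint torques, N m; "position": TCP position; "eef_rot": TCP orientation; "wrist_force": force on the tool from outside, world axes, zero at the start; "torque": the same for the moment, N m; "grip_width": opening from 0.0 (shut) to 1.0 (fully open).
Only numpy, scipy, OpenCV 4.12 (cv2) and the standard library are available. Lean on these libraries where they do the work, as an engineer would, in place of code of your own. Each camera call takes 0.05 s, during which the arm holds its last target. There are 200 camera calls.

## Working session

There is one attempt and no reset: what is moved stays moved. The work goes in short steps, Python scripts to look and compute and a tool call to move; the robot and the scene stay as the last step left them, time stands still between calls to the robot, and variables do not carry over. Pictures are saved under pics/ and viewed, about 12 in all and at most 16, crops included, and the job is handed in when it is done.

Besides the shell and the picture viewer there is one more tool, called by a JSON object that holds its "api" and its "payload". step_arm: Moves the arm, as the interface text tells. Scaled input: -1 to 1 covers 25 mm each way for a shift and 2 pi rad each way for a turn. Its arguments: {"type":"object","properties":{"deltas":{"type":"array"},"squeeze":{"type":"number"}},"required":["deltas"]}

```bash
ls; mkdir -p pics
python3 - <<'E'
from bench import arm,cams
import cv2,numpy as np
np.set_printoptions(precision=4,suppress=True)
s=arm.sense();print(s,arm.grasp_offset)
for n in("scene","top"):
    c=cams.camera(n);cv2.imwrite(f"pics/{n}0.png",c["img"]);print(n,c["fx"],c["fy"],c["cx"],c["cy"],c["extrinsics"])
E
```

```text
pics
{'clock': 0.0, 'joint_pos': array([-1.4883,  0.3812,  1.2983,  0.    ,  1.4636, -0.2153]), 'dq': array([ 0.0017, -0.001 , -0.0007, -0.0007,  0.0012,  0.0015]), 'joint_torque': array([ -0.0006, -44.8475, -23.1281,  -0.0002,   0.0047,   0.    ]), 'position': array([ 0.1613, -0.5255,  0.2307]), 'eef_rot': array([ 0.9882,  1.3364, -0.9863]), 'wrist_force': array([ 0.0266,  0.1337, -0.7783]), 'torque': array([-0.0129,  0.0098, -0.0091]), 'grip_width': 0.9969270128333909} 0.0187
scene 455.4826532011246 455.4826532011246 322.8312318233183 239.57881079520595 [[-0.0477  0.9988  0.0085  0.0318]
 [ 0.8218  0.044  -0.568  -0.3646]
 [-0.5677 -0.0201 -0.823   1.4644]
 [ 0.      0.      0.      1.    ]]
top 604.4709641534373 604.4709641534373 320.00729028232735 232.37618230908748 [[ 0.0184 -0.9998  0.0063  0.    ]
 [-0.9976 -0.0188 -0.067   0.5324]
 [ 0.0671 -0.005  -0.9977  1.4683]
 [ 0.      0.      0.      1.    ]]
```

View pics/scene0.png

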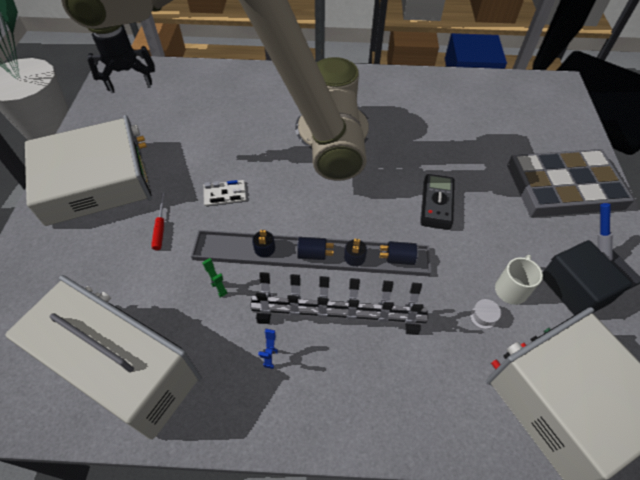

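View pics/top0.png

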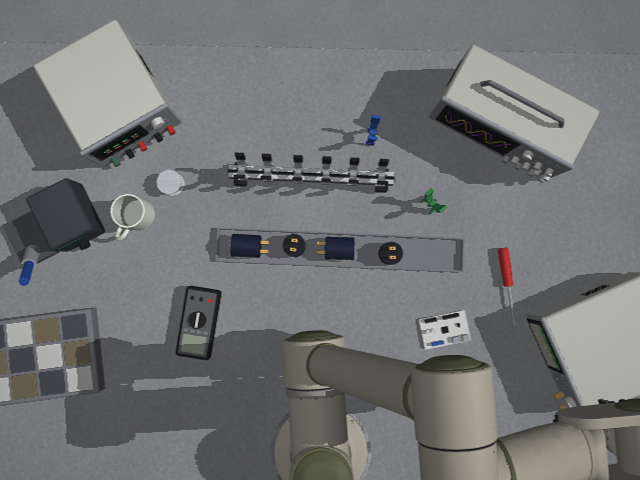

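Scene and top views show two tipped caps (top px ~(248,246) and (338,248), terminals toward image right and left respectively) and two standing shorts (293,245), (391,253). The rail carries six clips. Next I enlarge both views.

Run:
```python
import cv2
a=cv2.imread("pics/top0.png")[145:275,205:470];b=cv2.imread("pics/scene0.png")[222:335,190:440]
f=lambda i,k:cv2.resize(i,None,fx=k,fy=k,interpolation=cv2.INTER_CUBIC)
cv2.imwrite("pics/c1.png",f(a,3));cv2.imwrite("pics/c2.png",f(b,3.2))
```

```text
(no output)
```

View pics/c1.png

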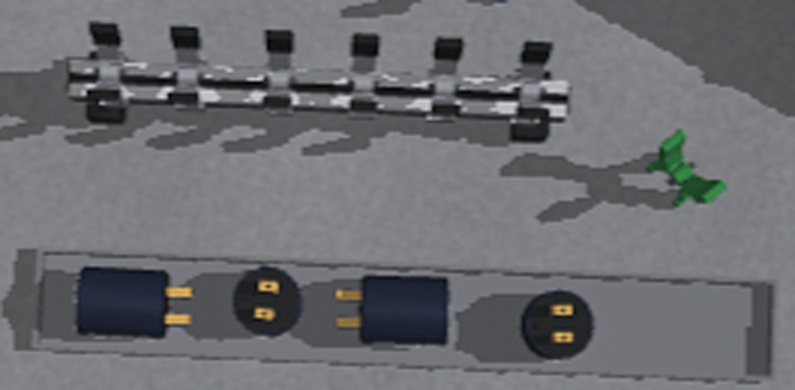

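View pics/c2.png

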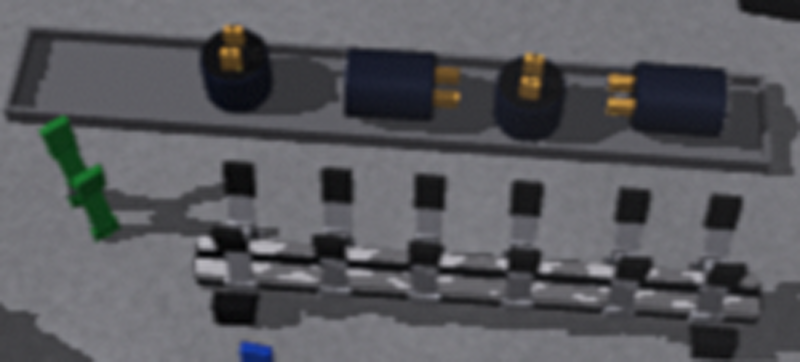

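```bash
cat > h.py <<'E'
import numpy as np,cv2
from scipy.spatial.transform import Rotation as R
from bench import arm,cams
np.set_printoptions(precision=4,suppress=True)
def cam(n):
    c=cams.camera(n);E=c["extrinsics"];c["C"]=-E[:3,:3].T@E[:3,3];return c
def ray(c,u,v):
    return c["extrinsics"][:3,:3].T@np.array([(u-c["cx"])/c["fx"],(v-c["cy"])/c["fy"],1])
def atz(c,u,v,z):
    d=ray(c,u,v);return c["C"]+d*(z-c["C"][2])/d[2]
def tri(c1,p1,c2,p2):
    d1,d2=ray(c1,*p1),ray(c2,*p2);A=np.c_[d1,-d2];k=np.linalg.lstsq(A,c2["C"]-c1["C"],rcond=None)[0]
    a,b=c1["C"]+d1*k[0],c2["C"]+d2*k[1];return (a+b)/2,np.linalg.norm(a-b)
def proj(c,P):
    q=c["extrinsics"][:3]@np.r_[P,1];return np.array([c["fx"]*q[0]/q[2]+c["cx"],c["fy"]*q[1]/q[2]+c["cy"]])
def brass(c,box):
    x0,y0,x1,y1=box;h=cv2.cvtColor(c["img"],cv2.COLOR_BGR2HSV)[y0:y1,x0:x1]
    m=cv2.inRange(h,(12,90,90),(32,255,255));n,l,s,ce=cv2.connectedComponentsWithStats(m,connectivity=4)
    return [(s[i,4],ce[i]+[x0,y0],s[i,:4]+[x0,y0,0,0]) for i in range(1,n) if s[i,4]>3]
def state():
    s=arm.sense();M=R.from_rotvec(s["eef_rot"]).as_matrix()
    print("t",s["clock"],"p",s["position"],"F",s["wrist_force"],"w",s["grip_width"],"q6",s["joint_pos"][5])
    print("yT",M[:,1],"zT",M[:,2],"xT",M[:,0],flush=True);return s,M
E
python3 - <<'E'
from h import *
state()
t=cam("top");s=cam("scene");print(t["C"],s["C"])
for b in brass(t,(205,225,470,275)):print("top",b[0],b[1],b[2],"z68",atz(t,*b[1],.068)[:2],"z32",atz(t,*b[1],.032)[:2],"z92",atz(t,*b[1],.092)[:2])
for b in brass(s,(190,220,440,280)):print("sc",b[0],b[1],b[2])
f=lambda i,k:cv2.resize(i,None,fx=k,fy=k,interpolation=cv2.INTER_CUBIC)
a=f(t["img"][145:195,222:402],4.4);b=f(s["img"][265:335,245:435],4.1667)
c=np.zeros((a.shape[0]+b.shape[0],800,3),np.uint8);c[:a.shape[0],:a.shape[1]]=a;c[a.shape[0]:,:b.shape[1]]=b[:,:800]
cv2.imwrite("pics/rail.png",c);print(c.shape,a.shape)
# tray corners (c1 crop px)
for X,Y in((40,253),(772,285),(770,380),(15,348)):print("tray",atz(t,205+X/3,145+Y/3,.018)[:2])
E
```

```text
t 0.1 p [ 0.1614 -0.5256  0.2308] F [ 0.2825 -0.5804 -0.4853] w 0.9972470354603097 q6 -0.21527441731426403
yT [0.956  0.2934 0.0003] zT [ 0.2934 -0.956  -0.0012] xT [-0.0001  0.0012 -1.    ]
[0.4326 0.0174 1.5006] [1.1325 0.0138 0.9978]
top 24 [294.0833 240.    ] [291 238   7   5] z68 [0.5096 0.0714] z32 [0.5116 0.0727] z92 [0.5083 0.0705]
top 26 [264.1538 241.9615] [260 241   9   3] z68 [0.5036 0.1422] z32 [0.5054 0.1453] z92 [0.5024 0.1401]
top 23 [320.6522 242.9565] [317 242   8   3] z68 [0.5038 0.0082] z32 [0.5056 0.008 ] z92 [0.5026 0.0084]
top 22 [392.0909 247.9091] [389 246   7   4] z68 [ 0.4952 -0.1615] z32 [ 0.4968 -0.166 ] z92 [ 0.4941 -0.1585]
top 24 [292.9167 249.2083] [290 247   7   5] z68 [0.4877 0.0737] z32 [0.4891 0.0751] z92 [0.4868 0.0727]
top 26 [263.8462 251.    ] [260 250   9   3] z68 [0.4822 0.1424] z32 [0.4834 0.1456] z92 [0.4814 0.1403]
top 24 [320.5 252. ] [317 251   8   3] z68 [0.4823 0.0082] z32 [0.4836 0.0079] z92 [0.4815 0.0083]
top 20 [392.15 256.95] [389 256   7   3] z68 [ 0.4737 -0.1619] z32 [ 0.4748 -0.1664] z92 [ 0.473  -0.1589]
sc 18 [262.5 231. ] [260 230   6   3]
sc 22 [261.5    238.3636] [259 237   6   4]
sc 26 [356.5    240.7692] [354 239   6   5]
sc 19 [329.6842 244.    ] [327 243   7   3]
sc 32 [355.3438 248.0938] [353 245   6   7]
sc 32 [383.0938 246.6562] [380 245   8   5]
sc 23 [329.6522 251.3043] [326 250   8   4]
sc 31 [383.4839 254.129 ] [380 252   9   5]
(512, 800, 3) (220, 792, 3)
tray [0.5351 0.2598]
tray [ 0.5201 -0.3405]
tray [ 0.4423 -0.339 ]
tray [0.457  0.2779]
```

View pics/rail.png

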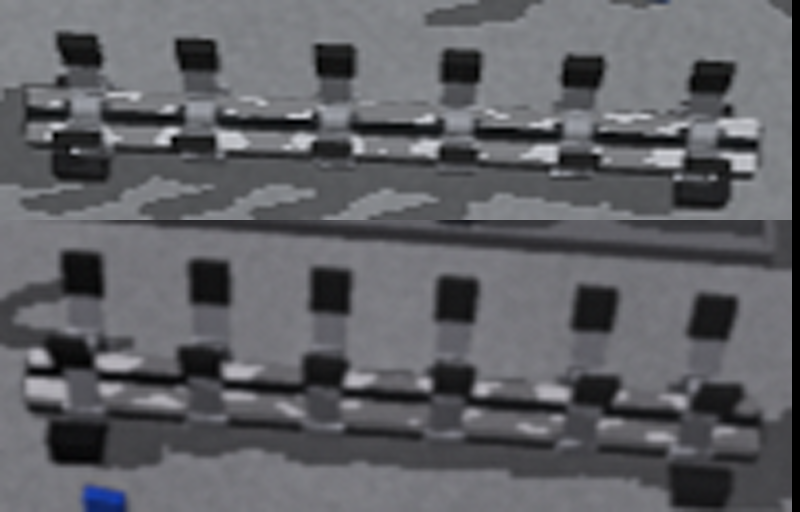

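Measured: lying cap terminals at about (0.494, 0.1455) pointing −y and (0.4946, 0.008) pointing +y; shorts at about (0.4987, 0.0726) and (0.4845, −0.162). The rail crop shows all six clips clearly. The plan is to grip each tipped cap lightly by its terminals and lift so that it swings upright.

{"api": "step_arm", "payload": {"deltas": [[0, 0, 0, -0.0284, -0.4], [0, 0, 0, -0.0284, -0.4], [0, 0, 0, -0.0284, -0.4], [0, 0, 0, -0.0284, -0.4], [0, 0, 0, -0.0284, -0.4], [0, 0, 0, -0.0284, -0.4], [0, 0, 0, -0.0284, -0.4], [0, 0.5, 0.25, 0, -0.4], [0, 1, 0.5, 0, -0.4], [0, 1, 0.5, 0, -0.4]], "squeeze": 20}}

```text
clock: 1.45
position: [0.1947, -0.4625, 0.2312]
eef_rot: [0.023, 1.571, -0.022]
wrist_force: [0.5, -0.1, 0.2]
grip_width: 0.701
```

{"api": "step_arm", "payload": {"deltas": [[0, 1, 0.5, 0, -0.4], [0, 1, 0.5, 0, -0.4], [0, 1, 0.5, 0, -0.4], [0, 1, 0.5, 0, -0.4], [0, 1, 0.5, 0, -0.4], [0, 1, 0.5, 0, -0.4], [0, 1, 0.5, 0, -0.4], [0, 1, 0.5, 0, -0.4], [0, 1, 0.5, 0, -0.4], [0, 1, 0.5, 0, -0.4]]}}

```text
clock: 2.7
position: [0.3252, -0.2154, 0.2313]
eef_rot: [0.022, 1.571, -0.022]
wrist_force: [-0.0, -0.8, 0.3]
grip_width: 0.7
```

{"api": "step_arm", "payload": {"deltas": [[0, 1, 0.5, 0, -0.4], [0, 1, 0.5, 0, -0.4], [0, 1, 0.5, 0, -0.4], [0, 1, 0.5, 0, -0.4], [0, 1, 0.5, 0, -0.4], [0, 1, 0.5, 0, -0.4], [0, 1, 0.5, 0, -0.4], [0, 1, 0.5, 0, -0.4], [0, 1, 0.5, 0, -0.4], [0, 1, 0.5, 0, -0.4]]}}

```text
clock: 3.95
position: [0.4556, 0.0313, 0.2314]
eef_rot: [0.022, 1.571, -0.022]
wrist_force: [0.3, 0.3, 0.3]
grip_width: 0.701
```

Run:
```python
from h import *
state()
```

```text
t 3.95 p [0.4556 0.0313 0.2314] F [0.2605 0.3356 0.265 ] w 0.700738766108788 q6 -0.16359823102691862
yT [0.028  0.9996 0.0001] zT [ 0.9996 -0.028  -0.0001] xT [-0.0001  0.0001 -1.    ]
```

{"api": "step_arm", "payload": {"deltas": [[0, -0.31, 0.79, 0, -0.4], [0, -0.31, 0.79, 0, -0.4], [1, 0, 0, 0, -0.4], [1, 0, 0, 0, -0.4], [1, 0, 0, 0, -0.4], [1, 0, 0, 0, -0.4], [1, 0, 0, 0, -0.4], [0, 0, 0, 0, -0.4]]}}

```text
clock: 4.95
position: [0.4938, 0.0141, 0.1053]
eef_rot: [0.022, 1.574, -0.02]
wrist_force: [0.8, 0.9, -0.1]
grip_width: 0.698
```

Run:
```python
from h import *
s,M=state()
c=cam("scene");im=c["img"][190:300,280:440]
cv2.imwrite("pics/g1.png",cv2.resize(im,None,fx=4,fy=4,interpolation=cv2.INTER_CUBIC))
for b in brass(c,(190,220,440,280)):print("sc",b[0],b[1])
```

```text
t 4.95 p [0.4938 0.0141 0.1053] F [ 0.7713  0.931  -0.1465] w 0.6983492071223268 q6 -0.18492841799920867
yT [0.0268 0.9996 0.0007] zT [ 0.9996 -0.0268 -0.0035] xT [-0.0035  0.0008 -1.    ]
sc 18 [262.5 231. ]
sc 22 [261.5    238.3636]
sc 26 [356.5    240.7692]
sc 10 [328.8 244.5]
sc 33 [355.3939 248.1818]
sc 31 [383.1613 246.5806]
sc 23 [329.8261 251.4348]
sc 28 [383.1071 254.0357]
```

View pics/g1.png

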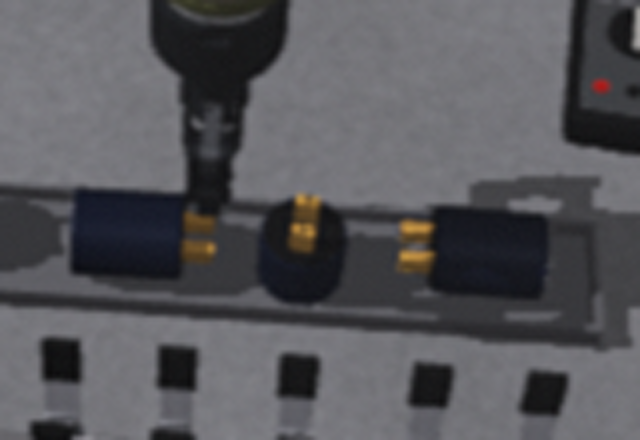

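The gripper hangs above the terminals of the right cap (crop px ~(205,215) against terminals at ~(200,235)). I go down and close.

{"api": "step_arm", "payload": {"deltas": [[1, 0, 0, 0, -0.4], [1, 0, 0, 0, -0.4], [0.8, 0, 0.04, 0, -0.4], [0.5, 0, 0, 0, -0.4], [0, 0, 0, 0, -0.2], [0, 0, 0, 0, 0.1], [0, 0, 0, 0, 0.4], [0, 0, 0, 0, 0.5], [0, 0, 0, 0, 0.5], [0, 0, 0, 0, 0.5]]}}

```text
clock: 6.25
position: [0.4964, 0.0134, 0.0246]
eef_rot: [0.019, 1.569, -0.019]
wrist_force: [-1.1, 0.9, 6.7]
grip_width: 0.346
```

{"api": "step_arm", "payload": {"deltas": [[-0.5, 0, 0, 0, 0.5], [-0.5, 0, 0, 0, 0.5], [-0.5, -0.1, 0, 0, 0.5], [-0.5, -0.1, 0, 0, 0.5], [0, 0, 0, 0, 0.5]]}}

```text
clock: 6.88
position: [0.4965, 0.0081, 0.0749]
eef_rot: [0.019, 1.569, -0.019]
wrist_force: [0.0, -0.4, -2.8]
grip_width: 0.345
```

Run:
```python
from h import *
s,M=state()
c=cam("scene");im=c["img"][170:290,270:430]
cv2.imwrite("pics/g2.png",cv2.resize(im,None,fx=4,fy=4,interpolation=cv2.INTER_CUBIC))
```

```text
t 6.875 p [0.4965 0.0081 0.0749] F [ 0.0022 -0.4427 -2.7935] w 0.34537113161696575 q6 -0.1984331040312308
yT [ 0.0242  0.9997 -0.0004] zT [ 0.9997 -0.0242  0.0021] xT [ 0.0021 -0.0005 -1.    ]
```

View pics/g2.png

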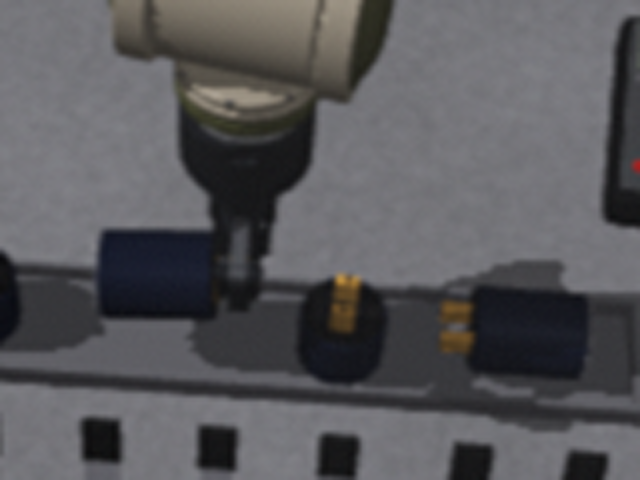

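The cap came up horizontally because the pivot friction holds it. I ease the grip gradually so that it can swing down.

{"api": "step_arm", "payload": {"deltas": [[0, 0, 0, 0, 0.4], [0, 0, 0, 0, 0.36], [0, 0, 0, 0, 0.34], [0, 0, 0, 0, 0.34]], "squeeze": 20}}

```text
clock: 7.42
position: [0.496, 0.0084, 0.0737]
eef_rot: [0.019, 1.571, -0.019]
wrist_force: [0.2, -0.1, -3.9]
grip_width: 0.344
```

```bash
cat > look.py <<'E'
from h import *
import sys
n,cn,x0,y0,x1,y1,k=sys.argv[1],sys.argv[2],*map(float,sys.argv[3:])
state();c=cam(cn);im=c["img"][int(y0):int(y1),int(x0):int(x1)]
cv2.imwrite(f"pics/{n}.png",cv2.resize(im,None,fx=k,fy=k,interpolation=cv2.INTER_CUBIC))
# dark-navy blobs
h=cv2.cvtColor(im,cv2.COLOR_BGR2HSV);m=cv2.inRange(h,(105,80,10),(130,255,90))
q,l,s,ce=cv2.connectedComponentsWithStats(m)
for i in range(1,q):
    if s[i,4]>60:print("navy",s[i]+[int(x0),int(y0),0,0,0])
for b in brass(c,tuple(map(int,(x0,y0,x1,y1)))):print("brass",b[0],b[1],b[2])
E
python3 look.py g3 scene 270 170 430 290 4
```

```text
t 7.425 p [0.496  0.0084 0.0737] F [ 0.1873 -0.054  -3.9383] w 0.3437161004991867 q6 -0.1983322173885371
yT [0.0239 0.9997 0.0001] zT [ 0.9997 -0.0239 -0.0003] xT [-0.0003  0.0001 -1.    ]
navy [295 228  28  21 535]
navy [401 255  15   8  61]
brass 27 [356.5185 240.8889] [354 239   6   6]
brass 12 [383.5 246.5] [381 246   6   2]
brass 17 [383.7647 253.8235] [380 253   8   3]
```

{"api": "step_arm", "payload": {"deltas": [[0, 0, 0, 0, 0.325], [0, 0, 0, 0, 0.32], [0, 0, 0, 0, 0.315]]}}

```text
clock: 7.85
position: [0.496, 0.0084, 0.0738]
eef_rot: [0.019, 1.571, -0.019]
wrist_force: [-0.1, 0.3, -2.7]
grip_width: 0.346
```

```bash
python3 look.py g3 scene 270 170 430 290 4
```

```text
t 7.85 p [0.496  0.0084 0.0738] F [-0.1287  0.2766 -2.7169] w 0.346251899637709 q6 -0.1983686707819255
yT [ 0.0239  0.9997 -0.    ] zT [ 0.9997 -0.0239  0.    ] xT [ 0. -0. -1.]
navy [295 228  28  21 545]
brass 27 [356.5185 240.8889] [354 239   6   6]
brass 12 [383.5 246.5] [381 246   6   2]
brass 16 [384.     253.8125] [381 253   7   3]
```

{"api": "step_arm", "payload": {"deltas": [[0, 0, 0, 0, 0.311], [0, 0, 0, 0, 0.308], [0, 0, 0, 0, 0.308]]}}

```text
clock: 8.28
position: [0.4962, 0.0087, 0.0741]
eef_rot: [0.019, 1.57, -0.018]
wrist_force: [-0.2, 5.8, 6.3]
grip_width: 0.343
```

```bash
python3 look.py g3 scene 270 170 430 290 4
```

```text
t 8.275 p [0.4962 0.0087 0.0741] F [-0.1974  5.8237  6.2545] w 0.34316996767529445 q6 -0.1983483764137995
yT [0.0241 0.9997 0.0007] zT [ 0.9997 -0.0241  0.0007] xT [ 0.0007  0.0007 -1.    ]
navy [300 233  25  26 384]
brass 27 [356.5185 240.8889] [354 239   6   6]
brass 12 [383.5 246.5] [381 246   6   2]
brass 18 [383.7222 253.8889] [380 253   8   3]
```

{"api": "step_arm", "payload": {"deltas": [[0, 0, 0, 0, 0.304], [0, 0, 0, 0, 0.304]]}}

```text
clock: 8.57
position: [0.4965, 0.0089, 0.0747]
eef_rot: [0.019, 1.569, -0.018]
wrist_force: [0.2, 4.7, 6.8]
grip_width: 0.348
```

```bash
python3 look.py g3 scene 270 170 430 290 4
```

```text
t 8.575 p [0.4965 0.0089 0.0747] F [0.1989 4.7158 6.8207] w 0.34773756802067735 q6 -0.19829745149788439
yT [0.0239 0.9997 0.0007] zT [ 0.9997 -0.0239  0.0019] xT [ 0.0019  0.0006 -1.    ]
navy [300 234  25  25 367]
brass 27 [356.5185 240.8889] [354 239   6   6]
brass 13 [383.3846 246.6154] [381 246   6   3]
brass 17 [383.7647 253.8235] [380 253   8   3]
```

It swung until the base touched the floor. I keep lifting with the loose grip while moving −y.

{"api": "step_arm", "payload": {"deltas": [[-0.2, -0.1, 0, 0, 0.308], [-0.2, -0.2, 0, 0, 0.308], [-0.1, -0.2, 0, 0, 0.308], [0, -0.1, 0, 0, 0.308], [0, 0, 0, 0, 0.308]]}}

```text
clock: 9.25
position: [0.4956, -0.0069, 0.0862]
eef_rot: [0.019, 1.571, -0.019]
wrist_force: [-0.5, -0.4, -2.8]
grip_width: 0.347
```

```bash
python3 look.py g4 scene 270 170 430 290 4
```

```text
t 9.25 p [ 0.4956 -0.0069  0.0862] F [-0.5293 -0.4334 -2.8071] w 0.3471498805375649 q6 -0.22885046809109816
yT [ 0.0243  0.9997 -0.    ] zT [ 0.9997 -0.0243 -0.0002] xT [-0.0002 -0.     -1.    ]
navy [302 235  20  25 253]
navy [400 254  16  10  75]
brass 27 [356.5185 240.8889] [354 239   6   6]
brass 7 [355.2857 247.4286] [354 246   4   3]
brass 12 [383.5 246.5] [381 246   6   2]
brass 16 [384.     253.8125] [381 253   7   3]
```

View pics/g4.png

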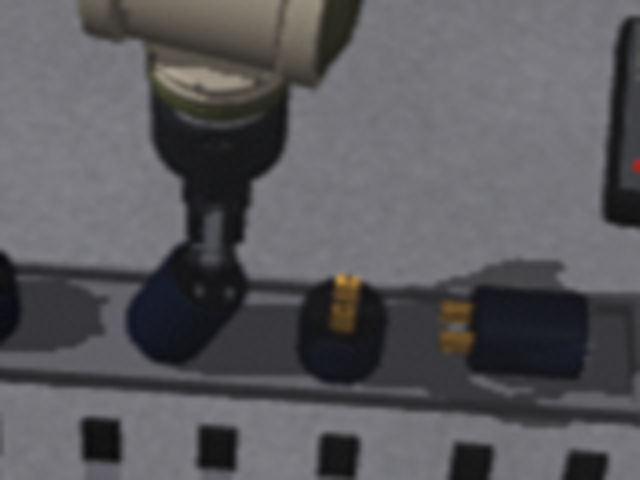

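Viewed: the cap hangs about 40° from upright, clear of the floor. I ease the grip a little more, then move −y while lowering.

{"api": "step_arm", "payload": {"deltas": [[0, 0, 0, 0, 0.304], [0, 0, 0, 0, 0.301], [0, 0, 0, 0, 0.301]]}}

```text
clock: 9.68
position: [0.4956, -0.0066, 0.0863]
eef_rot: [0.019, 1.571, -0.019]
wrist_force: [-0.3, -0.9, -2.7]
grip_width: 0.347
```

```bash
python3 look.py g5 scene 270 170 430 290 4
```

```text
t 9.675 p [ 0.4956 -0.0066  0.0863] F [-0.2605 -0.8628 -2.6996] w 0.3467381973391757 q6 -0.22876553349673628
yT [0.0238 0.9997 0.    ] zT [ 0.9997 -0.0238 -0.    ] xT [-0.  0. -1.]
navy [302 236  21  24 241]
navy [401 253  15  10  77]
brass 27 [356.5185 240.8889] [354 239   6   6]
brass 7 [355.2857 247.4286] [354 246   4   3]
brass 12 [383.5 246.5] [381 246   6   2]
brass 17 [383.7647 253.8235] [380 253   8   3]
```

{"api": "step_arm", "payload": {"deltas": [[0, 0, 0, 0, 0.298], [0, 0, 0, 0, 0.296]]}}

```text
clock: 9.98
position: [0.4958, -0.0066, 0.0866]
eef_rot: [0.019, 1.57, -0.019]
wrist_force: [-0.5, 0.4, -0.3]
grip_width: 0.354
```

```bash
python3 look.py g5 scene 270 170 430 290 4|head -4
```

```text
t 9.975 p [ 0.4958 -0.0066  0.0866] F [-0.5021  0.3657 -0.3267] w 0.3544889742619805 q6 -0.2287960844770029
yT [ 0.0238  0.9997 -0.0001] zT [ 0.9997 -0.0238  0.0007] xT [ 0.0007 -0.0001 -1.    ]
navy [301 239  16  22 145]
navy [401 253  15  10  68]
```

{"api": "step_arm", "payload": {"deltas": [[0, 0, 0, 0, 0.293], [0, 0, 0, 0, 0.293]]}}

```text
clock: 10.28
position: [0.4957, -0.0066, 0.0864]
eef_rot: [0.019, 1.571, -0.019]
wrist_force: [0.4, -0.5, -0.5]
grip_width: 0.355
```

```bash
python3 look.py g5 scene 270 170 430 290 4|head -4
```

```text
t 10.275 p [ 0.4957 -0.0066  0.0864] F [ 0.4344 -0.4786 -0.5459] w 0.35472307939607656 q6 -0.22877449457461604
yT [ 0.0239  0.9997 -0.    ] zT [ 0.9997 -0.0239  0.0002] xT [ 0.0002 -0.     -1.    ]
navy [300 243  20  19 129]
navy [400 253  16  10  73]
```

View pics/g5.png

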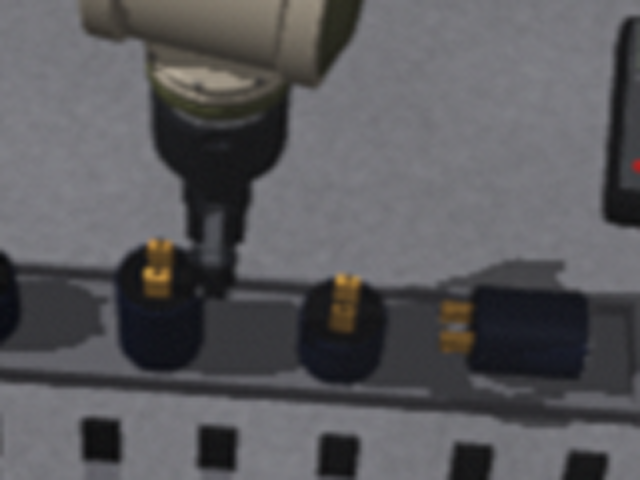

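Right cap stands upright beside the fingers (crop px ~(160,310)). Now the left cap, the same way.

{"api": "step_arm", "payload": {"deltas": [[-1, 0, 0, 0, 0.2], [-1, 0, 0, 0, -0.1], [-1, 0, 0, 0, -0.4], [-0.6, 0, 0, 0, -0.4], [0, 1, -0.1, 0, -0.4], [0, 1, -0.09, 0, -0.4], [0, 1, 0, 0, -0.4], [0, 1, 0, 0, -0.4], [0, 1, 0, 0, -0.4], [0, 0.82, 0, 0, -0.4]]}}

```text
clock: 11.58
position: [0.4942, 0.1399, 0.1763]
eef_rot: [0.018, 1.571, -0.018]
wrist_force: [0.1, -0.4, -0.8]
grip_width: 0.7
```

{"api": "step_arm", "payload": {"deltas": [[1, 0, 0, 0, -0.4], [1, 0, 0, 0, -0.4], [1, 0, 0, 0, -0.4], [1, 0, 0, 0, -0.4], [0, 0, 0, 0, -0.4]]}}

```text
clock: 12.2
position: [0.4935, 0.1389, 0.0752]
eef_rot: [0.019, 1.574, -0.019]
wrist_force: [0.7, 0.7, 0.3]
grip_width: 0.702
```

```bash
python3 look.py g6 scene 270 170 430 290 4
```

```text
t 12.2 p [0.4935 0.1389 0.0752] F [0.6592 0.6846 0.3242] w 0.7021587472658504 q6 0.06705988028465543
yT [ 0.024   0.9997 -0.0002] zT [ 0.9997 -0.024  -0.0035] xT [-0.0035 -0.0001 -1.    ]
navy [300 243  14  19 114]
navy [389 243  28  19 384]
brass 23 [309.6087 231.4348] [307 230   6   4]
brass 29 [308.7931 238.2759] [306 236   7   5]
brass 26 [356.5    240.7692] [354 239   6   5]
brass 32 [355.3438 248.0938] [353 245   6   7]
brass 27 [383.6667 254.2222] [380 253   8   4]
```

{"api": "step_arm", "payload": {"deltas": [[1, 0, 0, 0, -0.4], [0.7, 0, 0.02, 0, -0.4], [0.36, 0, 0, 0, -0.3], [0, 0, 0, 0, 0], [0, 0, 0, 0, 0.3], [0, 0, 0, 0, 0.4], [0, 0, 0, 0, 0.4], [0, 0, 0, 0, 0.4]]}}

```text
clock: 13.25
position: [0.4953, 0.1389, 0.0256]
eef_rot: [0.019, 1.569, -0.019]
wrist_force: [-1.2, -1.1, 5.9]
grip_width: 0.346
```

{"api": "step_arm", "payload": {"deltas": [[-0.5, 0, 0, 0, 0.4], [-0.5, 0, 0, 0, 0.4], [-0.5, 0.1, 0, 0, 0.35], [-0.5, 0.1, 0, 0, 0.33], [0, 0, 0, 0, 0.32], [0, 0, 0, 0, 0.315], [0, 0, 0, 0, 0.315]]}}

```text
clock: 14.12
position: [0.4947, 0.1439, 0.0744]
eef_rot: [0.019, 1.572, -0.019]
wrist_force: [0.1, -0.3, -3.3]
grip_width: 0.344
```

```bash
python3 look.py g6 scene 270 170 430 290 4
```

```text
t 14.125 p [0.4947 0.1439 0.0744] F [ 0.1162 -0.3137 -3.2964] w 0.34449252549456094 q6 0.07692370409506433
yT [ 0.024   0.9997 -0.0001] zT [ 0.9997 -0.024  -0.001 ] xT [-0.001  -0.0001 -1.    ]
navy [395 233  14   9  65]
navy [409 235  13  20  95]
navy [300 243  15  19 105]
brass 22 [309.5    231.3636] [307 230   6   4]
brass 29 [308.7931 238.2759] [306 236   7   5]
brass 26 [356.5    240.7692] [354 239   6   5]
brass 32 [355.3438 248.0938] [353 245   6   7]
```

{"api": "step_arm", "payload": {"deltas": [[0, 0, 0, 0, 0.311], [0, 0, 0, 0, 0.308], [0, 0, 0, 0, 0.306]]}}

```text
clock: 14.55
position: [0.4955, 0.1434, 0.0754]
eef_rot: [0.018, 1.569, -0.019]
wrist_force: [-0.1, -5.8, 7.5]
grip_width: 0.346
```

```bash
python3 look.py g6 scene 270 170 430 290 4
```

```text
t 14.55 p [0.4955 0.1434 0.0754] F [-0.0872 -5.8035  7.5015] w 0.3460638599536311 q6 0.07688006333428374
yT [ 0.0236  0.9997 -0.0011] zT [ 0.9997 -0.0236  0.0013] xT [ 0.0012 -0.0011 -1.    ]
navy [300 243  13  19 110]
brass 23 [309.6087 231.4348] [307 230   6   4]
brass 29 [308.7931 238.2759] [306 236   7   5]
brass 26 [356.5    240.7692] [354 239   6   5]
brass 32 [355.3438 248.0938] [353 245   6   7]
```

Same behaviour: it swung onto the floor. Lift a bit and finish.

{"api": "step_arm", "payload": {"deltas": [[-0.2, 0.1, 0, 0, 0.308], [-0.2, 0.2, 0, 0, 0.308], [-0.1, 0.2, 0, 0, 0.308], [0, 0.1, 0, 0, 0.308], [0, 0, 0, 0, 0.304], [0, 0, 0, 0, 0.3], [0, 0, 0, 0, 0.298], [0, 0, 0, 0, 0.296], [0, 0, 0, 0, 0.294], [0, 0, 0, 0, 0.293]]}}

```text
clock: 15.85
position: [0.4954, 0.1589, 0.0874]
eef_rot: [0.019, 1.57, -0.019]
wrist_force: [0.0, -0.1, 0.2]
grip_width: 0.353
```

```bash
python3 look.py g7 scene 270 170 430 290 4
```

```text
t 15.85 p [0.4954 0.1589 0.0874] F [ 0.0266 -0.1278  0.2334] w 0.35315037631052165 q6 0.10654878610419123
yT [ 0.0239  0.9997 -0.    ] zT [ 0.9997 -0.0239  0.0003] xT [ 0.0003 -0.     -1.    ]
navy [300 243  14  19 111]
navy [392 248  11  17  93]
brass 22 [309.5    231.3636] [307 230   6   4]
brass 18 [405.9444 235.6667] [403 234   7   4]
brass 28 [308.8929 238.2143] [306 236   7   5]
brass 26 [356.5    240.7692] [354 239   6   5]
brass 17 [406.4118 242.7647] [404 241   6   4]
brass 32 [355.3438 248.0938] [353 245   6   7]
```

View pics/g7.png

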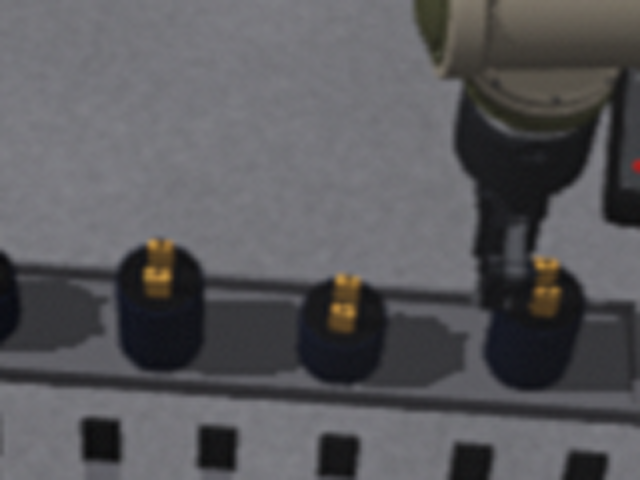

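{"api": "step_arm", "payload": {"deltas": [[-1, 0, 0, 0, 0.1], [-1, 0, 0, 0, -0.2], [-1, 0, 0, 0, -0.2], [-1, 0, 0, 0, -0.2], [-1, 0, 0, 0, -0.2]]}}

```text
clock: 16.52
position: [0.4952, 0.1589, 0.2132]
eef_rot: [0.019, 1.571, -0.019]
wrist_force: [0.6, 0.2, -0.4]
grip_width: 0.601
```

```bash
cat > caps.py <<'E'
from h import *
def caps(tops=((0,.092),(1,.068),(2,.092),(3,.068))):
    t=cam("top");s=cam("scene")
    L=sorted(brass(t,(205,225,470,275)),key=lambda b:b[1][0])
    for b in L:print("top",b[0],b[1],b[2],"68:",atz(t,*b[1],.068)[:2],"92:",atz(t,*b[1],.092)[:2])
    for b in brass(s,(190,215,440,280)):print("sc",b[0],b[1],b[2])
    return t,s
E
python3 - <<'E'
from caps import *
from scipy.optimize import least_squares
t,s=caps()
T=[(79,33),(196,38),(335,44),(461,49),(583,55),(712,61)]
S=[(716,294),(597,286),(458,276),(332,267),(210,260),(82,251)]
for (X,Y),(x,y) in zip(T,S):
    p=(222+X/4.4,145+Y/4.4);q=(245+x/4.1667,265+(y-220)/4.1667)
    f=lambda g:np.r_[proj(t,[g[0]+.030,g[1],g[2]+.094])-p,proj(s,[g[0]-.030,g[1],g[2]+.094])-q]
    r=least_squares(f,[.68,0,.05]);print("clip",r.x,r.fun)
# rail ends check: rail top near/far edges
E
```

```text
top 22 [293.     249.2273] [290 248   7   4] 68: [0.4877 0.0735] 92: [0.4867 0.0725]
top 23 [294.1304 240.087 ] [291 238   7   5] 68: [0.5094 0.0712] 92: [0.5081 0.0703]
top 20 [342. 251.] [339 250   7   3] 68: [ 0.4856 -0.0428] 92: [ 0.4847 -0.0418]
top 19 [342.4211 241.8947] [340 240   6   4] 68: [ 0.5073 -0.0434] 92: [ 0.506  -0.0424]
top 20 [392. 248.] [389 247   7   3] 68: [ 0.495  -0.1613] 92: [ 0.4939 -0.1583]
top 19 [392.3158 256.9474] [389 256   7   3] 68: [ 0.4738 -0.1623] 92: [ 0.4731 -0.1593]
sc 17 [262.3529 230.9412] [260 230   6   3]
sc 22 [309.5    231.3636] [307 230   6   4]
sc 24 [405.2917 236.125 ] [403 234   7   6]
sc 29 [308.7931 238.2759] [306 236   7   5]
sc 20 [261.5 238.2] [259 237   6   4]
sc 25 [356.44 240.68] [354 239   6   5]
sc 28 [405.8214 243.6786] [403 242   7   5]
sc 32 [355.3438 248.0938] [353 245   6   7]
clip [0.6729 0.1982 0.0463] [-0.9907 -0.1347 -0.9356 -0.0416]
clip [0.6714 0.1372 0.0463] [-0.8023 -0.0788 -0.7594 -0.0347]
clip [0.6695 0.0653 0.0467] [-0.7867 -0.0424 -0.7467 -0.0352]
clip [ 0.6679 -0.      0.0474] [-0.705  -0.0096 -0.6706 -0.0324]
clip [ 0.6662 -0.0635  0.046 ] [-0.5759  0.0145 -0.5491 -0.0272]
clip [ 0.6644 -0.1305  0.046 ] [-0.4813  0.0318 -0.4602 -0.0234]
```

Clips fit consistently at z0 ≈ 0.046. Cap L is free and upright. Now moving over the leftmost clip.

{"api": "step_arm", "payload": {"deltas": [[0, 0.25, 0.9, 0, -1], [0, 0.25, 1, 0, -1], [0, 0.25, 1, 0, -1], [0, 0.25, 1, 0, -1], [0, 0.25, 1, 0, -1], [0, 0.25, 1, 0, -1], [0, 0.24, 1, 0, -1], [0, 0, 0.17, 0, -1], [0.8, 0, 0, 0, -1], [0, 0, 0, 0, -1]]}}

```text
clock: 17.88
position: [0.6719, 0.198, 0.1903]
eef_rot: [0.018, 1.575, -0.019]
wrist_force: [0.3, -0.7, 0.5]
grip_width: 0.998
```

Run:
```python
from caps import *
state();t,s=caps()
a=s["img"][190:350,340:480];b=t["img"][120:280,190:330]
cv2.imwrite("pics/k1.png",cv2.resize(np.hstack([a,b]),None,fx=2.85,fy=2.85,interpolation=cv2.INTER_CUBIC))
```

```text
t 17.875 p [0.6719 0.198  0.1903] F [ 0.3162 -0.6797  0.5402] w 0.9978570397594668 q6 0.14194398666942118
yT [ 0.024   0.9997 -0.0006] zT [ 0.9997 -0.024  -0.0043] xT [-0.0043 -0.0005 -1.    ]
top 22 [293.     249.2273] [290 248   7   4] 68: [0.4877 0.0735] 92: [0.4867 0.0725]
top 23 [294.1304 240.087 ] [291 238   7   5] 68: [0.5094 0.0712] 92: [0.5081 0.0703]
top 20 [342. 251.] [339 250   7   3] 68: [ 0.4856 -0.0428] 92: [ 0.4847 -0.0418]
top 19 [342.4211 241.8947] [340 240   6   4] 68: [ 0.5073 -0.0434] 92: [ 0.506  -0.0424]
top 20 [392. 248.] [389 247   7   3] 68: [ 0.495  -0.1613] 92: [ 0.4939 -0.1583]
top 19 [392.3158 256.9474] [389 256   7   3] 68: [ 0.4738 -0.1623] 92: [ 0.4731 -0.1593]
sc 17 [262.3529 230.9412] [260 230   6   3]
sc 22 [309.5    231.3636] [307 230   6   4]
sc 24 [405.2917 236.125 ] [403 234   7   6]
sc 27 [308.963  238.2963] [306 236   7   5]
sc 20 [261.6 238.2] [259 237   6   4]
sc 26 [356.5    240.7692] [354 239   6   5]
sc 28 [405.8214 243.6786] [403 242   7   5]
sc 31 [355.2903 248.1935] [353 246   6   6]
```

View pics/k1.png

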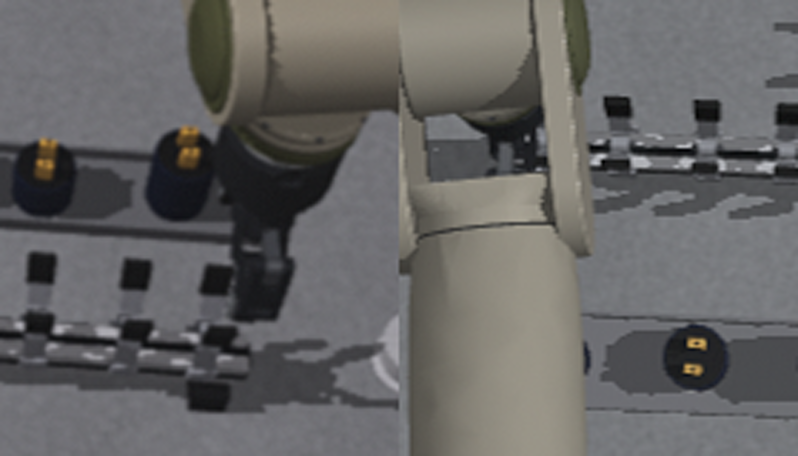

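Run:
```python
from h import *
s=cam("scene")
print(proj(s,[.6719,.198,.1903]),proj(s,[.6719-.045,.198,.203]),proj(s,[.6719+.045,.198,.203]))
print("handle tops",proj(s,[.6429,.198,.140]),proj(s,[.7029,.198,.140]))
```

```text
[421.1636 283.1621] [420.6746 260.9869] [424.1103 300.2297]
handle tops [415.8038 282.7907] [417.7742 308.0842]
```

Run:
```python
from h import *
s=cam("scene")
print("g1",[(proj(s,[.4938+dx,.0141+dy,.112])-[280,190])*4 for dx in(-.035,.035) for dy in(-.011,.011)])
print("k1",[(proj(s,[.6719+dx,.198+dy,.20])-[340,190])*2.85 for dx in(.043,.057) for dy in(-.011,.011)])
im=s["img"][240:320,390:460];cv2.imwrite("pics/k2.png",cv2.resize(im,None,fx=8,fy=7,interpolation=cv2.INTER_CUBIC))
```

```text
g1 [array([194.1892, 114.7612]), array([230.2249, 116.3161]), array([189.3664, 209.4401]), array([226.7365, 211.0918])]
k1 [array([222.5542, 312.7935]), array([254.7485, 314.2921]), array([224.0181, 331.2677]), array([256.5033, 332.7891])]
```

View pics/k2.png

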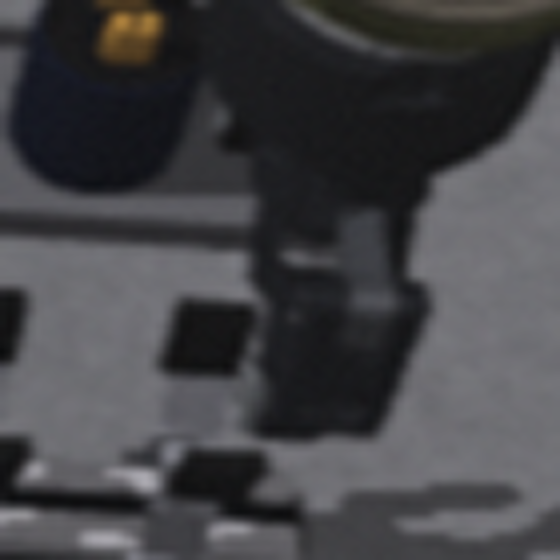

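The gripper appears slightly to the right of the clip (finger bottom px ~421–437, clip handle ~411–421). I check numerically with an image difference before descending.

Run:
```python
from h import *
s=cam("scene");t=cam("top");a=cv2.imread("pics/scene0.png");b=cv2.imread("pics/top0.png")
d=np.abs(s["img"].astype(int)-a).sum(2)>60
for v in range(288,306,2):
    u=np.where(d[v,395:470])[0]+395;print("sc",v,u.min() if len(u) else None,u.max() if len(u) else None, len(u))
d=np.abs(t["img"].astype(int)-b).sum(2)>60
for v in range(152,184,3):
    u=np.where(d[v,190:300])[0]+190;print("top",v,u.min() if len(u) else None,u.max() if len(u) else None,len(u))
for dx in(-.05,.05):
    print([ (proj(c,[.6719+dx,.198-.011,.21]),proj(c,[.6719+dx,.198+.011,.21])) for c in(s,t)])
```

```text
sc 288 422 442 21
sc 290 421 441 21
sc 292 421 441 21
sc 294 420 440 21
sc 296 420 439 20
sc 298 420 439 20
sc 300 420 438 19
sc 302 421 437 17
sc 304 None None 0
top 152 191 253 52
top 155 192 253 57
top 158 190 253 53
top 161 190 253 44
top 164 195 253 34
top 167 194 253 31
top 170 190 255 30
top 173 192 255 34
top 176 194 251 16
top 179 190 256 28
top 182 192 256 43
[(array([415.7487, 256.8731]), array([426.505 , 257.3535])), (array([238.9939, 183.2598]), array([228.7551, 183.0636]))]
[(array([419.2841, 300.6263]), array([430.738 , 301.1599])), (array([240.26  , 137.3493]), array([230.0739, 137.1503]))]
```

{"api": "step_arm", "payload": {"deltas": [[1, 0, 0, 0, -1], [1, 0, 0.05, 0, -1], [0.8, 0, 0, 0, -1], [0, 0, 0, 0, -1]]}}

```text
clock: 18.68
position: [0.6737, 0.1981, 0.1212]
eef_rot: [0.019, 1.573, -0.019]
wrist_force: [-0.5, 0.9, 0.1]
grip_width: 1.002
```

Run:
```python
from h import *
S,M=state();p=S["position"]
s=cam("scene");t=cam("top");a=cv2.imread("pics/scene0.png")
print([proj(s,p+[dx,dy,.013]) for dx in(-.05,.05) for dy in (-.011,.011)])
im=np.hstack([s["img"][255:335,380:460],a[255:335,380:460]])
cv2.imwrite("pics/k3.png",cv2.resize(im,None,fx=5,fy=5,interpolation=cv2.INTER_CUBIC))
```

```text
t 18.675 p [0.6737 0.1981 0.1212] F [-0.5178  0.8939  0.0772] w 1.0020776616489917 q6 0.1417417493366256
yT [ 0.0239  0.9997 -0.0004] zT [ 0.9997 -0.0239 -0.0027] xT [-0.0027 -0.0003 -1.    ]
[array([409.7238, 276.1841]), array([419.8148, 276.6435]), array([412.6642, 318.2474]), array([423.3668, 318.7544])]
```

View pics/k3.png

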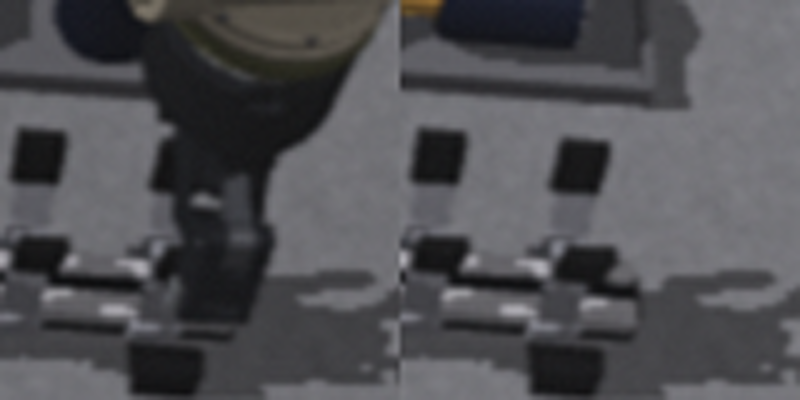

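Run:
```python
from h import *
s=cam("scene")
f=lambda p,dx,k,o,z=.004:[(proj(s,np.array(p)+[dx,dy,z])-o)*k for dy in(-.011,.011)]
print("g7",f([.4954,.1589,.0874],.03,4,[270,170]))
print("g5",f([.4957,-.0066,.0864],.03,4,[270,170]))
print("g2",f([.4965,.0081,.0749],.03,4,[270,170]))
for u,v in((405.3,236.1),(405.8,243.7)):print(atz(s,u,v,.092))
```

```text
g7 [array([471.2849, 314.8695]), array([508.2046, 316.5073])]
g5 [array([194.4799, 303.9362]), array([231.1527, 305.5635])]
g2 [array([218.6937, 316.7058]), array([255.0858, 318.3254])]
[0.4866 0.1916 0.092 ]
[0.509  0.1916 0.092 ]
```

The finger is ~6 mm right of the handle at similar depth. I nudge −y 4 mm, descend and squeeze.

{"api": "step_arm", "payload": {"deltas": [[0, -0.16, -0.03, 0, -1], [0.4, 0, 0, 0, -1], [0.36, 0, 0, 0, -1], [0, 0, 0, 0, -0.6], [0, 0, 0, 0, -0.3], [0, 0, 0, 0, -0.2], [0, 0, 0, 0, -0.1], [0, 0, 0, 0, 0]], "squeeze": 30}}

```text
clock: 19.82
position: [0.6735, 0.1942, 0.1034]
eef_rot: [0.019, 1.571, -0.019]
wrist_force: [0.2, -0.6, -0.9]
grip_width: 0.501
```

{"api": "step_arm", "payload": {"deltas": [[0, 0, 0, 0, 0.03], [0, 0, 0, 0, 0.03], [0, 0, 0, 0, 0.03]]}}

```text
clock: 20.2
position: [0.6735, 0.1942, 0.1033]
eef_rot: [0.019, 1.571, -0.019]
wrist_force: [0.3, 0.6, -0.1]
grip_width: 0.485
```

{"api": "step_arm", "payload": {"deltas": [[-0.5, 0, 0, 0, 0.03], [-1, 0, 0, 0, 0.03], [-1, 0, 0, 0, 0.03], [-1, 0, 0, 0, 0.03], [-1, 0, 0, 0, 0.03], [-1, 0, 0, 0, 0.03], [0, 0, 0, 0, 0.03]]}}

```text
clock: 21.08
position: [0.674, 0.1943, 0.2437]
eef_rot: [0.019, 1.566, -0.018]
wrist_force: [0.5, -0.0, -1.5]
grip_width: 0.488
```

Run:
```python
from caps import *
state();t,s=caps()
for z,q in((.092,((309.5,231.4),(308.9,238.3))),(.068,((356.5,240.8),(355.3,248.1))),(.068,((262.4,230.95),(261.5,238.2))),(.092,((405.3,236.1),(405.8,243.7)))):
    P=[atz(s,*p,z)[:2] for p in q];print(z,np.mean(P,0),np.subtract(*P[::-1]))
```

```text
t 21.075 p [0.674  0.1943 0.2437] F [ 0.4825 -0.0406 -1.5355] w 0.4878707399876347 q6 0.13617941824618127
yT [0.0238 0.9997 0.0007] zT [ 0.9997 -0.0238  0.0052] xT [ 0.0052  0.0006 -1.    ]
top 22 [293.     249.2273] [290 248   7   4] 68: [0.4877 0.0735] 92: [0.4867 0.0725]
top 23 [294.1304 240.087 ] [291 238   7   5] 68: [0.5094 0.0712] 92: [0.5081 0.0703]
top 20 [342. 251.] [339 250   7   3] 68: [ 0.4856 -0.0428] 92: [ 0.4847 -0.0418]
top 19 [342.4211 241.8947] [340 240   6   4] 68: [ 0.5073 -0.0434] 92: [ 0.506  -0.0424]
top 20 [392. 248.] [389 247   7   3] 68: [ 0.495  -0.1613] 92: [ 0.4939 -0.1583]
top 19 [392.3158 256.9474] [389 256   7   3] 68: [ 0.4738 -0.1623] 92: [ 0.4731 -0.1593]
sc 17 [262.3529 230.9412] [260 230   6   3]
sc 21 [309.5714 231.2857] [307 230   6   4]
sc 23 [405.3478 236.0435] [403 234   7   6]
sc 26 [308.8077 238.3462] [306 236   7   5]
sc 20 [261.5 238.2] [259 237   6   4]
sc 25 [356.44 240.68] [354 239   6   5]
sc 28 [405.8214 243.6786] [403 242   7   5]
sc 31 [355.2903 248.1935] [353 246   6   6]
0.092 [ 0.4954 -0.0422] [ 0.0206 -0.0001]
0.068 [0.5012 0.0731] [ 0.0219 -0.0028]
0.068 [ 0.484  -0.1614] [0.0222 0.0005]
0.092 [0.4978 0.1916] [ 0.0224 -0.    ]
```

Scene and top agree within ~1 mm on the caps; cap L is at (0.497, 0.191). The clip is lifted and I carry it there.

{"api": "step_arm", "payload": {"deltas": [[0, -0.05, -1, 0, 0.03], [0, -0.05, -1, 0, 0.03], [0, -0.05, -1, 0, 0.03], [0, -0.05, -1, 0, 0.03], [0, -0.05, -1, 0, 0.03], [0, -0.05, -1, 0, 0.03], [0, 0, -1, 0, 0.03], [0, 0, -0.08, -0.004, 0.03], [1, 0, 0, 0, 0.03], [0, 0, 0, 0, 0.03]]}}

```text
clock: 22.42
position: [0.496, 0.1907, 0.2139]
eef_rot: [-0.002, 1.575, 0.001]
wrist_force: [0.6, 0.1, -2.1]
grip_width: 0.49
```

Run:
```python
from caps import *
state();t=cam("top");s=cam("scene")
a=s["img"][175:275,350:450];b=t["img"][180:280,200:300]
cv2.imwrite("pics/k4.png",cv2.resize(np.hstack([a,b]),None,fx=4,fy=4,interpolation=cv2.INTER_CUBIC))
```

```text
t 22.425 p [0.496  0.1907 0.2139] F [ 0.5744  0.065  -2.1121] w 0.49037736718703323 q6 0.14258524575629108
yT [-0.0015  1.     -0.0006] zT [ 1.      0.0015 -0.0043] xT [-0.0043 -0.0006 -1.    ]
```

View pics/k4.png

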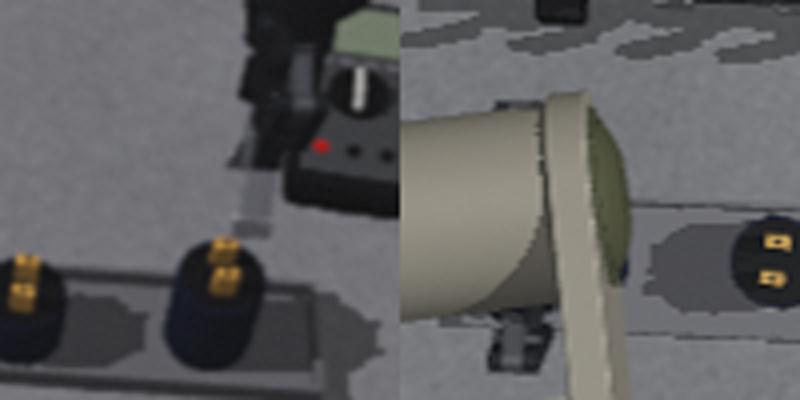

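Run:
```python
from h import *
s=cam("scene")
for z in(.135,.141,.147):
  print(z,[(proj(s,[x,y,z])-[350,175])*4 for x in(.518,.524) for y in(.1797,.1907,.2017)])
```

```text
0.135 [array([215.3098, 245.1666]), array([234.3446, 246.    ]), array([253.3872, 246.8337]), array([215.8635, 253.6622]), array([234.9599, 254.5001]), array([254.0644, 255.3383])]
0.141 [array([216.9206, 239.1952]), array([236.0451, 240.0312]), array([255.1777, 240.8676]), array([217.482 , 247.7114]), array([236.6689, 248.552 ]), array([255.8639, 249.3929])]
0.147 [array([218.5465, 233.1674]), array([237.7617, 234.0061]), array([256.985 , 234.8451]), array([219.1159, 241.7043]), array([238.3941, 242.5475]), array([257.6804, 243.3912])]
```

Run:
```python
from h import *
t=cam("top")
for z in(.215,.235,.26,.29):
  print(z,[(proj(t,[x,y,z])-[200,180])*4+[400,0] for x in(.445,.546) for y in(.1797,.1907,.2017)])
im=t["img"][195:280,210:260];cv2.imwrite("pics/k5.png",cv2.resize(im,None,fx=7,fy=7,interpolation=cv2.INTER_CUBIC))
```

```text
0.215 [array([559.4175, 342.7266]), array([538.6725, 342.3435]), array([517.9257, 341.9604]), array([564.5812, 153.108 ]), array([543.9454, 152.7187]), array([523.3078, 152.3294])]
0.235 [array([554.5923, 342.2679]), array([533.5192, 341.8787]), array([512.4443, 341.4895]), array([559.8629, 149.6714]), array([538.9025, 149.2758]), array([517.9402, 148.8802])]
0.26 [array([548.342 , 341.6737]), array([526.844 , 341.2767]), array([505.344 , 340.8796]), array([553.7522, 145.2206]), array([532.3714, 144.8169]), array([510.9888, 144.4132])]
0.29 [array([540.5008, 340.9283]), array([518.4697, 340.5214]), array([496.4366, 340.1144]), array([546.0881, 139.6384]), array([524.1801, 139.2245]), array([502.2701, 138.8106])]
```

View pics/k5.png

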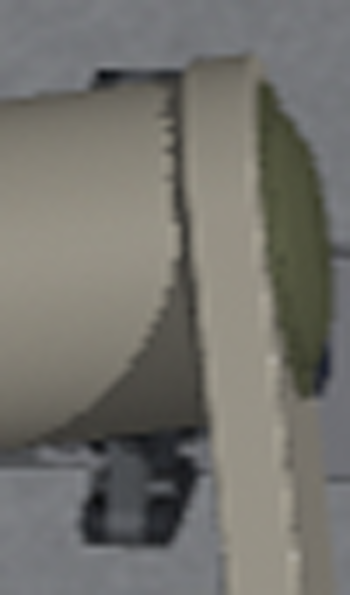

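The arm hides most of the top view there. The scene view shows the jaw ~14 crop px right of where it should land, so I correct −y 5 mm and lower to just above the terminals, with a numeric difference check.

```bash
python3 -c "
from h import *
cv2.imwrite('pics/bg.png',cam('scene')['img'])"
```

{"api": "step_arm", "payload": {"deltas": [[0.5, -0.1, 0.04, 0, 0.03], [0.5, -0.1, 0, 0, 0.03], [0.5, 0, 0, 0, 0.03], [0, 0, 0, 0, 0.03]]}}

```text
clock: 23.18
position: [0.4968, 0.1858, 0.1771]
eef_rot: [-0.001, 1.573, 0.001]
wrist_force: [-0.7, 0.1, -0.6]
grip_width: 0.483
```

Run:
```python
from h import *
S,M=state();p=S["position"];s=cam("scene");a=cv2.imread("pics/bg.png")
d=np.abs(s["img"].astype(int)-a).sum(2)>50
for v in range(214,262,2):
    print(v,"".join("#" if x else "." for x in d[v,390:440]))
im=s["img"][205:270,385:440];im=cv2.resize(im,None,fx=9,fy=9,interpolation=cv2.INTER_CUBIC)
cv2.imwrite("pics/k6.png",im)
for x in(.5185,.4755):print([proj(s,[x,p[1]+y,p[2]-.073]) for y in(-.011,.011)])
```

```text
t 23.175 p [0.4968 0.1858 0.1771] F [-0.7     0.1364 -0.5814] w 0.4829028513375905 q6 0.13336323455203863
yT [-0.0011  1.     -0.0003] zT [ 1.      0.0011 -0.0025] xT [-0.0025 -0.0003 -1.    ]
214 .................#######...#####..................
216 ..................######......#...................
218 ................###############...................
220 ...............################...................
222 ..............#################...................
224 ............##############...##...................
226 ............#############.##......................
228 .................#######.###......................
230 .................#......####......................
232 ...................#########......................
234 ...............####....####.......................
236 ..............######..............................
238 .............##########...........................
240 .............###########..........................
242 ............###########...........................
244 ...............####..#............................
246 ..................................................
248 ..................................................
250 ..................................................
252 ..................................................
254 ..................................................
256 ..................................................
258 ..................................................
260 ..................................................
[array([399.7588, 243.8462]), array([409.054 , 244.2563])]
[array([398.9043, 229.1887]), array([407.9939, 229.5839])]
```

{"api": "step_arm", "payload": {"deltas": [[0, -0.12, 0, 0, 0.03], [0.4, 0, 0, 0, 0.03], [0.4, 0, 0, 0, 0.03], [0.2, 0, 0, 0, 0.03], [0, 0, 0, 0, 0.03]]}}

```text
clock: 23.85
position: [0.4972, 0.1829, 0.1528]
eef_rot: [-0.001, 1.572, 0.001]
wrist_force: [-0.8, 0.1, -0.8]
grip_width: 0.488
```

{"api": "step_arm", "payload": {"deltas": [[0.1, 0, 0, 0, 0.03], [0.1, 0, 0, 0, 0.03], [0, 0, 0, 0, 0.03]]}}

```text
clock: 24.22
position: [0.4973, 0.1829, 0.1482]
eef_rot: [-0.001, 1.571, 0.001]
wrist_force: [-0.5, -0.2, -0.4]
grip_width: 0.489
```

{"api": "step_arm", "payload": {"deltas": [[0.1, 0, 0, 0, 0.03], [0, 0, 0, 0, 0.03]]}}

```text
clock: 24.48
position: [0.4973, 0.1829, 0.1457]
eef_rot: [-0.001, 1.571, 0.001]
wrist_force: [0.7, 0.0, -0.8]
grip_width: 0.486
```

{"api": "step_arm", "payload": {"deltas": [[0.1, 0, 0, 0, 0.03], [0, 0, 0, 0, 0.03]]}}

```text
clock: 24.72
position: [0.4973, 0.1829, 0.1431]
eef_rot: [-0.001, 1.571, 0.001]
wrist_force: [-0.4, 0.1, -0.5]
grip_width: 0.491
```

{"api": "step_arm", "payload": {"deltas": [[0.1, 0, 0, 0, 0.03], [0, 0, 0, 0, 0.03]]}}

```text
clock: 24.98
position: [0.4972, 0.1829, 0.1406]
eef_rot: [-0.001, 1.571, 0.001]
wrist_force: [-0.1, -0.5, -1.4]
grip_width: 0.486
```

{"api": "step_arm", "payload": {"deltas": [[0.1, 0, 0, 0, 0.03], [0, 0, 0, 0, 0.03]]}}

```text
clock: 25.22
position: [0.4973, 0.1829, 0.1381]
eef_rot: [-0.001, 1.571, 0.001]
wrist_force: [-0.3, 1.1, -0.8]
grip_width: 0.488
```

{"api": "step_arm", "payload": {"deltas": [[0.1, 0, 0, 0, 0.03], [0, 0, 0, 0, 0.03]]}}

```text
clock: 25.48
position: [0.4978, 0.183, 0.1369]
eef_rot: [-0.001, 1.569, 0.001]
wrist_force: [-1.2, -0.2, 7.6]
grip_width: 0.49
```

Run:
```python
from h import *
S,M=state();p=S["position"];s=cam("scene");cv2.imwrite("pics/k7full.png",s["img"]);a=cv2.imread("pics/bg.png")
d=np.abs(s["img"].astype(int)-a).sum(2)>50
for v in range(214,272,2):
    print(v,"".join("#" if x else "." for x in d[v,390:440]))
for b in brass(s,(190,215,440,280)):print("sc",b[0],b[1],b[2])
```

```text
t 25.475 p [0.4978 0.183  0.1369] F [-1.155  -0.2291  7.6185] w 0.4898840152099995 q6 0.12759721852054792
yT [-0.0013  1.      0.0002] zT [1.     0.0013 0.002 ] xT [ 0.002   0.0002 -1.    ]
214 ...........############.###...##..................
216 ...........###########.####.......................
218 ..........####################....................
220 ..........###################.....................
222 ............###################...................
224 .............###########..######..................
226 .............###################..................
228 ............###################...................
230 ............##################....................
232 ..........#################.......................
234 .........##################.......................
236 .........#.#.#########............................
238 ............#######...............................
240 ...........#########..............................
242 ...........#########..............................
244 ..........##########..............................
246 ..........########........
[... 242 characters left out ...]
..
256 ..................................................
258 ..................................................
260 ..................................................
262 ..................................................
264 ..................................................
266 ..................................................
268 ...............................................###
270 ..................................................
sc 17 [262.3529 230.9412] [260 230   6   3]
sc 22 [309.5    231.3636] [307 230   6   4]
sc 29 [308.7931 238.2759] [306 236   7   5]
sc 20 [261.5 238.2] [259 237   6   4]
sc 26 [356.5    240.7692] [354 239   6   5]
sc 31 [355.2903 248.1935] [353 246   6   6]
```

Jaws reached the can top (7.6 N at TCP z 0.137) and are laterally aligned with the terminals within ~1 px. Release while following down.

{"api": "step_arm", "payload": {"deltas": [[0, 0, 0, 0, -0.02], [0.08, 0, 0, 0, -0.07], [0.08, 0, 0, 0, -0.12], [0.08, 0, 0, 0, -0.17], [0.08, 0, 0, 0, -0.22], [0.08, 0, 0, 0, -0.27]]}}

```text
clock: 26.28
position: [0.4976, 0.183, 0.1265]
eef_rot: [-0.001, 1.569, 0.001]
wrist_force: [-2.4, 0.8, 7.7]
grip_width: 0.631
```

{"api": "step_arm", "payload": {"deltas": [[0, 0, 0, 0, -0.4], [0, 0, 0, 0, -0.7], [0, 0, 0, 0, -1], [0, 0, 0, 0, -1], [-1, 0, 0, 0, -1], [-1, 0, 0, 0, -1], [-1, 0, 0, 0, -1], [-0.6, 0, 0, 0, -1]]}}

```text
clock: 27.28
position: [0.4976, 0.183, 0.2171]
eef_rot: [-0.001, 1.569, 0.001]
wrist_force: [0.1, -0.4, -0.3]
grip_width: 0.998
```

Run:
```python
from h import *
S,M=state();p=S["position"];s=cam("scene");a=cv2.imread("pics/bg.png")
d=np.abs(s["img"].astype(int)-a).sum(2)>50
for v in range(180,262,2):
    print(v,"".join("#" if x else "." for x in d[v,385:440]))
for z in (.160,.165,.170,.178):print(z,proj(s,[.467,.191,z]),proj(s,[.527,.191,z]))
cv2.imwrite("pics/k8.png",cv2.resize(s["img"][190:265,380:435],None,fx=8,fy=8,interpolation=cv2.INTER_CUBIC))
```

```text
t 27.275 p [0.4976 0.183  0.2171] F [ 0.0533 -0.3516 -0.3149] w 0.9983717695850597 q6 0.12761442270487003
yT [-0.0013  1.      0.0002] zT [1.     0.0013 0.0014] xT [ 0.0014  0.0002 -1.    ]
180 ......................#####..................######....
182 ......................#####.................######.....
184 .....................######.................######.....
186 .....................########.......###..##.#####......
188 .....................########......####.###.###........
190 .........................##.......####..###.###........
192 .........................##.####..####..###.##.........
194 ........................##.######..###..###.##.........
196 ............................###....###...##............
198 .................................#.....#####.#.........
200 ...........................#...........#####.##........
202 ..........................###...........###.###........
204 ..........................###..............####........
206 ..........................###.............###..........
208 .........................#####............##...........
210 ......
[... 1031 characters left out ...]
########..............................
246 ..............##########...............................
248 ..............#########................................
250 ..............#########................................
252 .......................................................
254 .......................................................
256 .......................................................
258 .......................................................
260 .......................................................
0.16 [409.1709 212.5033] [410.762  233.4196]
0.165 [409.5244 211.1774] [411.1336 232.1336]
0.17 [409.8806 209.8412] [411.5082 230.8372]
0.178 [410.4564 207.6814] [412.1139 228.7412]
```

Cap L's clip sits fully down (handle tops at z≈0.17–0.178). Next: clip 3 (0.6695, 0.067) for short A.

{"api": "step_arm", "payload": {"deltas": [[0, -0.66, 0.98, 0, -1], [0, -0.66, 0.98, 0, -1], [0, -0.66, 0.98, 0, -1], [0, -0.66, 0.98, 0, -1], [0, -0.66, 0.98, 0, -1], [0, -0.66, 0.98, 0, -1], [0, -0.68, 1, 0, -1], [0, 0, 0, 0.004, -1], [1, 0, 0, 0, -1], [0, 0, 0, 0, -1]]}}

```text
clock: 28.58
position: [0.6682, 0.0677, 0.1889]
eef_rot: [0.019, 1.575, -0.018]
wrist_force: [0.7, -0.5, 1.1]
grip_width: 1.002
```

Run:
```python
from caps import *
S,M=state();t,s=caps();p=S["position"]
print("to clip3 (dy,dz)/25mm",(M.T@(np.array([.6695,.0669,p[2]])-p))[1:]/.025)
```

```text
t 28.575 p [0.6682 0.0677 0.1889] F [ 0.6644 -0.4666  1.11  ] w 1.0020553910873018 q6 -0.0510099481021398
yT [0.0239 0.9997 0.0003] zT [ 0.9997 -0.0239 -0.0045] xT [-0.0045  0.0004 -1.    ]
top 20 [342. 251.] [339 250   7   3] 68: [ 0.4856 -0.0428] 92: [ 0.4847 -0.0418]
top 19 [342.4211 241.8947] [340 240   6   4] 68: [ 0.5073 -0.0434] 92: [ 0.506  -0.0424]
top 20 [392. 248.] [389 247   7   3] 68: [ 0.495  -0.1613] 92: [ 0.4939 -0.1583]
top 19 [392.3158 256.9474] [389 256   7   3] 68: [ 0.4738 -0.1623] 92: [ 0.4731 -0.1593]
sc 17 [262.3529 230.9412] [260 230   6   3]
sc 22 [309.5    231.3636] [307 230   6   4]
sc 28 [308.8929 238.2143] [306 236   7   5]
sc 21 [261.5238 238.2857] [259 237   6   4]
to clip3 (dy,dz)/25mm [-0.0317  0.0547]
```

{"api": "step_arm", "payload": {"deltas": [[1, -0.03, 0.03, 0, -1], [1, 0, 0, 0, -1], [0.8, 0, 0, 0, -1], [0.6, 0, 0, 0, -1], [0, 0, 0, 0, -0.6], [0, 0, 0, 0, -0.3], [0, 0, 0, 0, -0.2], [0, 0, 0, 0, -0.1], [0, 0, 0, 0, 0], [0, 0, 0, 0, 0.03]]}}

```text
clock: 29.92
position: [0.6702, 0.0664, 0.1059]
eef_rot: [0.019, 1.571, -0.019]
wrist_force: [0.5, 0.9, -0.6]
grip_width: 0.489
```

{"api": "step_arm", "payload": {"deltas": [[0, 0, 0, 0, 0.03], [0, 0, 0, 0, 0.03], [-0.5, 0, 0, 0, 0.03], [-1, 0, 0, 0, 0.03], [-1, 0, 0, 0, 0.03], [-1, 0, 0, 0, 0.03], [-1, 0, 0, 0, 0.03], [-0.5, 0, 0, 0, 0.03], [0, 0, 0, 0, 0.03]]}}

```text
clock: 31.05
position: [0.6704, 0.0664, 0.2317]
eef_rot: [0.019, 1.569, -0.019]
wrist_force: [0.7, -0.4, -1.6]
grip_width: 0.487
```

Run:
```python
from h import *
state()
```

```text
t 31.05 p [0.6704 0.0664 0.2317] F [ 0.7278 -0.4263 -1.5739] w 0.4871251152353924 q6 -0.05278011110180064
yT [ 0.0239  0.9997 -0.0001] zT [ 0.9997 -0.0239  0.0016] xT [ 0.0016 -0.0001 -1.    ]
```

{"api": "step_arm", "payload": {"deltas": [[0, 0.08, -0.9, 0, 0.03], [0, 0, -1, 0, 0.03], [0, 0, -1, 0, 0.03], [0, 0, -1, 0, 0.03], [0, 0, -1, 0, 0.03], [0, 0, -1, 0, 0.03], [0, 0, -0.94, 0.007, 0.03], [0, 0, 0, 0.007, 0.03], [0, 0, 0, 0, 0.03]]}}

```text
clock: 32.17
position: [0.4989, 0.0725, 0.2302]
eef_rot: [0.088, 1.57, -0.088]
wrist_force: [0.2, -0.2, -1.0]
grip_width: 0.486
```

Run:
```python
from caps import *
S,M=state();p=S["position"];t,s=caps();cv2.imwrite("pics/bg.png",s["img"])
print("to A (dy,dz)/25mm",(M.T@(np.array([.4995,.0725,p[2]])-p))[1:]/.025)
```

```text
t 32.175 p [0.4989 0.0725 0.2302] F [ 0.1959 -0.1551 -0.9799] w 0.4857751900064387 q6 0.020523884254966953
yT [ 0.1113  0.9938 -0.    ] zT [ 0.9938 -0.1113 -0.0013] xT [-0.0013  0.0001 -1.    ]
top 20 [342. 251.] [339 250   7   3] 68: [ 0.4856 -0.0428] 92: [ 0.4847 -0.0418]
top 19 [342.4211 241.8947] [340 240   6   4] 68: [ 0.5073 -0.0434] 92: [ 0.506  -0.0424]
top 20 [392. 248.] [389 247   7   3] 68: [ 0.495  -0.1613] 92: [ 0.4939 -0.1583]
top 19 [392.3158 256.9474] [389 256   7   3] 68: [ 0.4738 -0.1623] 92: [ 0.4731 -0.1593]
sc 17 [262.3529 230.9412] [260 230   6   3]
sc 22 [309.5    231.3636] [307 230   6   4]
sc 28 [308.8929 238.2143] [306 236   7   5]
sc 20 [261.5 238.2] [259 237   6   4]
sc 26 [356.5    240.7692] [354 239   6   5]
sc 32 [355.3438 248.0938] [353 245   6   7]
to A (dy,dz)/25mm [0.0031 0.0227]
```

{"api": "step_arm", "payload": {"deltas": [[1, 0, 0, 0, 0.03], [1, 0, 0, 0, 0.03], [1, 0, 0, 0, 0.03], [0.2, 0, 0, 0, 0.03], [0, 0, 0, 0, 0.03]]}}

```text
clock: 32.9
position: [0.4996, 0.0724, 0.1511]
eef_rot: [0.088, 1.569, -0.088]
wrist_force: [-0.3, 0.2, -0.9]
grip_width: 0.484
```

```bash
cat > dif.py <<'E'
from caps import *
import sys
u0,u1,v0,v1=map(int,sys.argv[1:5]);X,Y=map(float,sys.argv[5:7]);off=.066
S,M=state();p=S["position"];s=cam("scene");a=cv2.imread("pics/bg.png")
d=np.abs(s["img"].astype(int)-a).sum(2)>50
for v in range(v0,v1,2): print(v,"".join("#" if x else "." for x in d[v,u0:u1]))
z=p[2]-off
print("jaw bottom pred if at cap y",[proj(s,[X+.022,Y+e,z]) for e in(-.011,.011)])
print("to cap (dy,dz)/25mm",(M.T@(np.array([X,Y,p[2]])-p))[1:]/.025)
for b in brass(s,(190,215,440,280)):print("sc",b[0],b[1],b[2])
E
python3 dif.py 330 380 210 265 .4995 .0725
```

```text
t 32.9 p [0.4996 0.0724 0.1511] F [-0.2595  0.1709 -0.8808] w 0.4837794286289992 q6 0.020646037451813464
yT [0.1114 0.9938 0.    ] zT [ 0.9938 -0.1114  0.0001] xT [ 0.0001 -0.     -1.    ]
210 ......................#####.####.######...........
212 .....................########.########............
214 .....................#################............
216 ......................################............
218 ......................##############..............
220 ......................##############..............
222 ......................#############...............
224 ......................#############...............
226 .....................##############...............
228 .....................#############................
230 ......................###########.................
232 .......................#########..................
234 .........................#####....................
236 .........................##.......................
238 ........................###.##....................
240 ......................########....................
242 .....................######
[... 266 characters left out ...]
................................
254 ..................................................
256 ..................................................
258 ..................................................
260 ..................................................
262 ..................................................
264 ..................................................
jaw bottom pred if at cap y [array([351.5062, 247.2153]), array([360.6446, 247.6208])]
to cap (dy,dz)/25mm [ 0.003  -0.0055]
sc 18 [262.5 231. ] [260 230   6   3]
sc 22 [309.5    231.3636] [307 230   6   4]
sc 29 [308.7931 238.2759] [306 236   7   5]
sc 22 [261.5    238.3636] [259 237   6   4]
sc 9 [355.2222 250.4444] [353 250   5   2]
```

Aligned within 1 px. Lower to contact.

{"api": "step_arm", "payload": {"deltas": [[0.5, 0, 0, 0, 0.03], [0.5, 0, 0, 0, 0.03], [0.1, 0, 0, 0, 0.03], [0.1, 0, 0, 0, 0.03], [0, 0, 0, 0, 0.03]]}}

```text
clock: 33.58
position: [0.4994, 0.0725, 0.1209]
eef_rot: [0.088, 1.569, -0.088]
wrist_force: [-0.9, 0.9, -0.6]
grip_width: 0.485
```

{"api": "step_arm", "payload": {"deltas": [[0.1, 0, 0, 0, 0.03], [0.1, 0, 0, 0, 0.03], [0, 0, 0, 0, 0.03]]}}

```text
clock: 33.95
position: [0.4994, 0.0725, 0.1167]
eef_rot: [0.088, 1.568, -0.088]
wrist_force: [-2.4, -0.0, 7.6]
grip_width: 0.486
```

{"api": "step_arm", "payload": {"deltas": [[0.1, 0, 0, 0, 0.03], [0, 0, 0, 0, 0.03]]}}

```text
clock: 34.2
position: [0.4996, 0.0726, 0.1152]
eef_rot: [0.088, 1.567, -0.088]
wrist_force: [-5.9, 0.7, 18.7]
grip_width: 0.487
```

{"api": "step_arm", "payload": {"deltas": [[-0.06, 0, 0, 0, -0.02], [0.08, 0, 0, 0, -0.07], [0.08, 0, 0, 0, -0.12], [0.08, 0, 0, 0, -0.17], [0.08, 0, 0, 0, -0.22], [0.08, 0, 0, 0, -0.27]]}}

```text
clock: 34.95
position: [0.4995, 0.0725, 0.1051]
eef_rot: [0.088, 1.568, -0.088]
wrist_force: [-1.6, -0.3, 6.7]
grip_width: 0.632
```

{"api": "step_arm", "payload": {"deltas": [[0, 0, 0, 0, -0.4], [0, 0, 0, 0, -0.7], [0, 0, 0, 0, -1], [0, 0, 0, 0, -1], [-1, 0, 0, 0, -1], [-1, 0, 0, 0, -1], [-1, 0, 0, 0, -1], [-1, 0, 0, 0, -1], [0, 0, 0, -0.014, -1], [0, 0, 0, 0, -1]]}}

```text
clock: 36.2
position: [0.4993, 0.0725, 0.2049]
eef_rot: [0.019, 1.571, -0.019]
wrist_force: [-0.5, -0.0, -0.9]
grip_width: 0.999
```

```bash
python3 dif.py 330 380 200 265 .4995 .0725
python3 - <<'E'
from h import *
s=cam("scene")
print("handle tops if down",[proj(s,[x,.0725,.152]) for x in(.47,.53)])
S,M=state();p=S["position"];print("to clip5",(M.T@(np.array([.6662,-.0624,p[2]])-p))[1:]/.025)
E
```

```text
t 36.2 p [0.4993 0.0725 0.2049] F [-0.4953 -0.0048 -0.9319] w 0.9988434674835969 q6 -0.0663186942335919
yT [ 0.0246  0.9997 -0.    ] zT [ 0.9997 -0.0246  0.0002] xT [ 0.0002 -0.     -1.    ]
200 ................................####.#####........
202 .......................####......##.#####.........
204 ........................###.......#..###..........
206 ........................###........#####..........
208 .......................###........######..........
210 ..........................#......#######..........
212 .........................##############...........
214 ........................###############...........
216 ........................###############...........
218 ........................###############...........
220 ........................#############.............
222 .......................#############..............
224 .......................###########................
226 .......................##.........................
228 ......................###..#####..................
230 .......................##.........................
232 .....................####
[... 799 characters left out ...]
 ..................................................
264 ..................................................
jaw bottom pred if at cap y [array([352.9086, 234.3209]), array([362.432 , 234.7379])]
to cap (dy,dz)/25mm [0.0018 0.0097]
sc 17 [262.3529 230.9412] [260 230   6   3]
sc 22 [309.5    231.3636] [307 230   6   4]
sc 29 [308.7931 238.2759] [306 236   7   5]
sc 21 [261.5238 238.2857] [259 237   6   4]
handle tops if down [array([358.1605, 213.4489]), array([358.0648, 234.2497])]
t 36.3 p [0.4992 0.0725 0.2045] F [-0.5355 -0.8129  0.3537] w 0.9984882018704296 q6 -0.06532430336897492
yT [0.0256 0.9997 0.0001] zT [ 0.9997 -0.0256 -0.0007] xT [-0.0006  0.0001 -1.    ]
to clip5 [-5.2224  6.8167]
```

Short A is clipped fully down. Next: clip 5 for cap R.

{"api": "step_arm", "payload": {"deltas": [[0, -0.75, 0.97, 0, -1], [0, -0.75, 0.97, 0, -1], [0, -0.75, 0.97, 0, -1], [0, -0.75, 0.97, 0, -1], [0, -0.75, 0.97, 0, -1], [0, -0.75, 0.97, 0, -1], [0, -0.72, 1, 0, -1], [0.6, 0, 0, 0, -1], [0, 0, 0, 0, -1]]}}

```text
clock: 37.42
position: [0.6655, -0.0615, 0.1877]
eef_rot: [0.02, 1.575, -0.018]
wrist_force: [0.2, 0.1, -1.2]
grip_width: 0.995
```

Run:
```python
from h import *
S,M=state();p=S["position"];print("to clip5",(M.T@(np.array([.6662,-.0624,.105])-p))/.025)
```

```text
t 37.425 p [ 0.6655 -0.0615  0.1877] F [ 0.152   0.1403 -1.1828] w 0.9946563627273225 q6 -0.24448210324443784
yT [0.0244 0.9997 0.0012] zT [ 0.9997 -0.0244 -0.0043] xT [-0.0043  0.0013 -1.    ]
to clip5 [ 3.3071 -0.041   0.0429]
```

{"api": "step_arm", "payload": {"deltas": [[1, -0.03, 0, 0, -1], [1, 0, 0, 0, -1], [0.8, 0, 0, 0, -1], [0.5, 0, 0, 0, -1], [0, 0, 0, 0, -0.6], [0, 0, 0, 0, -0.3], [0, 0, 0, 0, -0.2], [0, 0, 0, 0, -0.1], [0, 0, 0, 0, 0], [0, 0, 0, 0, 0.03]]}}

```text
clock: 38.67
position: [0.6666, -0.0628, 0.1074]
eef_rot: [0.019, 1.571, -0.019]
wrist_force: [-0.1, -0.0, -0.9]
grip_width: 0.484
```

{"api": "step_arm", "payload": {"deltas": [[0, 0, 0, 0, 0.03], [0, 0, 0, 0, 0.03], [-0.5, 0, 0, 0, 0.03], [-1, 0, 0, 0, 0.03], [-1, 0, 0, 0, 0.03], [-1, 0, 0, 0, 0.03], [-1, 0, 0, 0, 0.03], [-0.5, 0, 0, 0, 0.03], [0, 0, 0, 0, 0.03]]}}

```text
clock: 39.8
position: [0.6668, -0.0629, 0.2332]
eef_rot: [0.018, 1.569, -0.019]
wrist_force: [-0.2, -0.7, -2.1]
grip_width: 0.489
```

Run:
```python
from caps import *
S,M=state();p=S["position"];t,s=caps();print("to R",(M.T@(np.array([.4953,-.0421,.18])-p))/.025)
```

```text
t 39.8 p [ 0.6668 -0.0629  0.2332] F [-0.1978 -0.7445 -2.1096] w 0.4887568134052223 q6 -0.24649450153568583
yT [ 0.0239  0.9997 -0.0004] zT [ 0.9997 -0.0239  0.0016] xT [ 0.0016 -0.0004 -1.    ]
top 20 [392. 248.] [389 247   7   3] 68: [ 0.495  -0.1613] 92: [ 0.4939 -0.1583]
top 20 [392.15 256.95] [389 256   7   3] 68: [ 0.4737 -0.1619] 92: [ 0.473  -0.1589]
sc 18 [262.5 231. ] [260 230   6   3]
sc 14 [310.7143 231.6429] [309 230   4   4]
sc 30 [308.8667 238.2   ] [306 236   7   5]
sc 22 [261.5    238.3636] [259 237   6   4]
to R [ 2.1158  0.668  -6.8813]
```

{"api": "step_arm", "payload": {"deltas": [[0, 0.1, -1, 0, 0.03], [0, 0.1, -1, 0, 0.03], [0, 0.1, -1, 0, 0.03], [0, 0.1, -1, 0, 0.03], [0, 0.1, -1, 0, 0.03], [0, 0.1, -1, 0, 0.03], [0, 0.07, -0.88, 0, 0.03], [0, 0, 0, 0, 0.03]]}}

```text
clock: 40.9
position: [0.4941, -0.0417, 0.232]
eef_rot: [0.019, 1.572, -0.019]
wrist_force: [0.9, 0.4, -0.4]
grip_width: 0.488
```

Run:
```python
from h import *
cv2.imwrite("pics/bg.png",cam("scene")["img"])
```

{"api": "step_arm", "payload": {"deltas": [[1, 0, 0, 0, 0.03], [1, 0, 0, 0, 0.03], [0.1, 0, 0, 0, 0.03], [0, 0, 0, 0, 0.03]]}}

```text
clock: 41.45
position: [0.4958, -0.0422, 0.1802]
eef_rot: [0.019, 1.57, -0.019]
wrist_force: [0.6, 0.5, -1.8]
grip_width: 0.488
```

```bash
python3 dif.py 285 335 200 255 .4953 -.0421
```

```text
t 41.45 p [ 0.4958 -0.0422  0.1802] F [ 0.5798  0.5364 -1.7556] w 0.48846686480226253 q6 -0.29938453927062936
yT [ 0.0238  0.9997 -0.0001] zT [ 0.9997 -0.0238  0.0005] xT [ 0.0005 -0.0002 -1.    ]
200 ..............##..######...####...................
202 ..............####.#####..#####...................
204 ..............####.#####..####....................
206 .............###########..##......................
208 ..............################....................
210 ..............###############.....................
212 ..............###############.....................
214 ...............##############.....................
216 ...............#############......................
218 .................############.....................
220 ..................############....................
222 ....................##########....................
224 ..................#######.........................
226 ..................#...............................
228 ....................#######.......................
230 .....................######.......................
232 ...................########.......................
234 .................###########......................
236 ..................##########......................
238 ..................##########......................
240 .......................####.......................
242 ..................................................
244 ..................................................
246 ..................................................
248 ..................................................
250 ..................................................
252 ..................................................
254 ..................................................
jaw bottom pred if at cap y [array([303.8349, 236.7792]), array([313.1169, 237.1875])]
to cap (dy,dz)/25mm [ 0.002  -0.0204]
sc 17 [262.3529 230.9412] [260 230   6   3]
sc 22 [261.5    238.3636] [259 237   6   4]
```

{"api": "step_arm", "payload": {"deltas": [[0.5, 0, 0, 0, 0.03], [0.5, 0, 0, 0, 0.03], [0.3, 0, 0, 0, 0.03], [0.1, 0, 0, 0, 0.03], [0, 0, 0, 0, 0.03]]}}

```text
clock: 42.12
position: [0.4952, -0.042, 0.1448]
eef_rot: [0.019, 1.571, -0.019]
wrist_force: [0.5, 1.1, -1.5]
grip_width: 0.487
```

{"api": "step_arm", "payload": {"deltas": [[0.1, 0, 0, 0, 0.03], [0, 0, 0, 0, 0.03]]}}

```text
clock: 42.38
position: [0.4952, -0.042, 0.1424]
eef_rot: [0.019, 1.57, -0.019]
wrist_force: [-0.0, 1.3, -0.8]
grip_width: 0.487
```

{"api": "step_arm", "payload": {"deltas": [[0.1, 0, 0, 0, 0.03], [0, 0, 0, 0, 0.03]]}}

```text
clock: 42.62
position: [0.4956, -0.0422, 0.1415]
eef_rot: [0.018, 1.568, -0.02]
wrist_force: [-4.0, -0.1, 14.9]
grip_width: 0.484
```

Contact as predicted. Release following down.

{"api": "step_arm", "payload": {"deltas": [[-0.04, 0, 0, 0, -0.02], [0.08, 0, 0, 0, -0.07], [0.08, 0, 0, 0, -0.12], [0.08, 0, 0, 0, -0.17], [0.08, 0, 0, 0, -0.22], [0.08, 0, 0, 0, -0.27]]}}

```text
clock: 43.38
position: [0.4957, -0.0422, 0.1315]
eef_rot: [0.018, 1.569, -0.019]
wrist_force: [-0.2, 0.1, 6.7]
grip_width: 0.638
```

{"api": "step_arm", "payload": {"deltas": [[0, 0, 0, 0, -0.4], [0, 0, 0, 0, -0.7], [0, 0, 0, 0, -1], [0, 0, 0, 0, -1], [-1, 0, 0, 0, -1], [-1, 0, 0, 0, -1], [-1, 0, 0, 0, -1], [-1, 0, 0, 0, -1], [0, 0, 0, 0, -1]]}}

```text
clock: 44.5
position: [0.4957, -0.0421, 0.2321]
eef_rot: [0.018, 1.567, -0.02]
wrist_force: [-0.4, 1.5, -0.4]
grip_width: 1.001
```

```bash
python3 dif.py 285 335 200 255 .4953 -.0421
python3 - <<'E'
from h import *
s=cam("scene")
print("handle tops if down",[proj(s,[x,-.0421,.176]) for x in(.465,.525)])
S,M=state();p=S["position"];print("to clip6",(M.T@(np.array([.6644,-.1295,.18])-p))/.025)
E
```

```text
t 44.5 p [ 0.4957 -0.0421  0.2321] F [-0.4284  1.4546 -0.3951] w 1.000659103994399 q6 -0.2993975128628011
yT [ 0.0239  0.9997 -0.001 ] zT [ 0.9997 -0.0238  0.0033] xT [ 0.0033 -0.0011 -1.    ]
200 .............###..........##......................
202 .............######.......###.....................
204 .............######.......#.##....................
206 ..............######......###.....................
208 ................##############....................
210 ................##############....................
212 .................#############....................
214 ....................##########....................
216 ............................#.....................
218 ....................#.............................
220 ..........................#.......................
222 .................###########......................
224 .................###########......................
226 .................############.....................
228 ..................############....................
230 ...................###########....................
232 ...................####
[... 445 characters left out ...]
......................
250 ..................................................
252 ..................................................
254 ..................................................
jaw bottom pred if at cap y [array([303.2443, 223.6903]), array([312.9094, 224.11  ])]
to cap (dy,dz)/25mm [ 0.0007 -0.0146]
sc 18 [262.5 231. ] [260 230   6   3]
sc 22 [261.5    238.3636] [259 237   6   4]
handle tops if down [array([309.4876, 203.2628]), array([307.7689, 224.0215])]
t 44.6 p [ 0.4948 -0.0419  0.23  ] F [ 0.724   0.1758 -0.5304] w 0.9964999031322085 q6 -0.29942820605718745
yT [0.0239 0.9997 0.0003] zT [ 0.9997 -0.0239 -0.0009] xT [-0.0009  0.0003 -1.    ]
to clip6 [ 1.9943 -3.3422  6.8686]
```

Good. Last: clip 6 for short B (0.4843, −0.162).

{"api": "step_arm", "payload": {"deltas": [[0, -0.48, 0.98, 0, -1], [0, -0.48, 0.98, 0, -1], [0, -0.48, 0.98, 0, -1], [0, -0.48, 0.98, 0, -1], [0, -0.48, 0.98, 0, -1], [0, -0.48, 0.98, 0, -1], [1, -0.46, 0.98, 0, -1], [0.8, 0, 0, 0, -1], [0, 0, 0, 0, -1]]}}

```text
clock: 45.72
position: [0.6637, -0.1293, 0.1826]
eef_rot: [0.021, 1.576, -0.017]
wrist_force: [-0.8, 0.4, 0.3]
grip_width: 1.001
```

Run:
```python
from h import *
S,M=state();p=S["position"];print("to clip6",(M.T@(np.array([.6644,-.1295,.105])-p))/.025)
```

```text
t 45.725 p [ 0.6637 -0.1293  0.1826] F [-0.8115  0.4096  0.3142] w 1.0006337117331403 q6 -0.3430593821337126
yT [0.024  0.9997 0.002 ] zT [ 0.9997 -0.024  -0.0057] xT [-0.0056  0.0022 -1.    ]
to clip6 [ 3.1025 -0.0138  0.0471]
```

{"api": "step_arm", "payload": {"deltas": [[1, 0, 0, 0, -1], [1, 0, 0, 0, -1], [0.7, 0, 0, 0, -1], [0.4, 0, 0, 0, -1], [0, 0, 0, 0, -0.6], [0, 0, 0, 0, -0.3], [0, 0, 0, 0, -0.2], [0, 0, 0, 0, -0.1], [0, 0, 0, 0, 0], [0, 0, 0, 0, 0.03]]}}

```text
clock: 46.98
position: [0.6645, -0.1295, 0.1083]
eef_rot: [0.019, 1.571, -0.019]
wrist_force: [-0.6, -0.5, -0.6]
grip_width: 0.485
```

{"api": "step_arm", "payload": {"deltas": [[0, 0, 0, 0, 0.03], [0, 0, 0, 0, 0.03], [-0.5, 0, 0, 0, 0.03], [-1, 0, 0, 0, 0.03], [-1, 0, 0, 0, 0.03], [-1, 0, 0, 0, 0.03], [-1, 0, 0, 0, 0.03], [-0.5, 0, 0, 0, 0.03], [0, 0, 0, 0, 0.03]]}}

```text
clock: 48.1
position: [0.6647, -0.1296, 0.2342]
eef_rot: [0.018, 1.569, -0.019]
wrist_force: [-0.3, 0.1, 0.1]
grip_width: 0.486
```

Run:
```python
from caps import *
S,M=state();p=S["position"];t,s=caps();print("to B",(M.T@(np.array([.4843,-.1616,.155])-p))/.025)
```

```text
t 48.1 p [ 0.6647 -0.1296  0.2342] F [-0.2728  0.0779  0.0721] w 0.48557917255133237 q6 -0.34307715333687916
yT [ 0.0239  0.9997 -0.0006] zT [ 0.9997 -0.0239  0.0016] xT [ 0.0016 -0.0006 -1.    ]
top 9 [394. 257.] [393 256   3   3] 68: [ 0.4737 -0.1663] 92: [ 0.473  -0.1632]
to B [ 3.1566 -1.4503 -7.1889]
```

{"api": "step_arm", "payload": {"deltas": [[0, -0.2, -1, 0, 0.03], [0, -0.2, -1, 0, 0.03], [0, -0.2, -1, 0, 0.03], [0, -0.2, -1, 0, 0.03], [0, -0.2, -1, 0, 0.03], [0, -0.2, -1, 0, 0.03], [0, -0.2, -1, 0, 0.03], [0, -0.05, -0.19, -0.0085, 0.03], [0, 0, 0, 0, 0.03]]}}

```text
clock: 49.32
position: [0.4835, -0.1614, 0.2327]
eef_rot: [-0.022, 1.572, 0.023]
wrist_force: [0.3, 0.2, -1.3]
grip_width: 0.486
```

Run:
```python
from caps import *
cv2.imwrite("pics/bg.png",cam("scene")["img"]);caps()
S,M=state();p=S["position"];print("to B",(M.T@(np.array([.4843,-.1616,.155])-p))/.025)
```

```text
top 18 [392.1667 257.0556] [389 256   7   3] 68: [ 0.4735 -0.1619] 92: [ 0.4728 -0.1589]
sc 18 [262.5 231. ] [260 230   6   3]
sc 22 [261.5    238.3636] [259 237   6   4]
t 49.475 p [ 0.4842 -0.1614  0.2329] F [ 0.2876  0.9082 -1.4904] w 0.4882432934351628 q6 -0.5829050962240307
yT [-0.0288  0.9996  0.0005] zT [ 0.9996  0.0288 -0.0006] xT [-0.0006  0.0005 -1.    ]
to B [ 3.1151 -0.0103  0.0072]
```

{"api": "step_arm", "payload": {"deltas": [[1, 0, 0, 0, 0.03], [1, 0, 0, 0, 0.03], [1, 0, 0, 0, 0.03], [0.1, 0, 0, 0, 0.03], [0, 0, 0, 0, 0.03]]}}

```text
clock: 50.1
position: [0.4845, -0.1616, 0.1564]
eef_rot: [-0.023, 1.57, 0.023]
wrist_force: [-0.3, 0.2, -0.4]
grip_width: 0.484
```

```bash
python3 dif.py 240 290 200 255 .4843 -.1616
```

```text
t 50.1 p [ 0.4845 -0.1616  0.1564] F [-0.2808  0.2001 -0.3944] w 0.4838571972466193 q6 -0.5836977482337116
yT [-0.0295  0.9996 -0.0004] zT [0.9996 0.0295 0.0006] xT [ 0.0006 -0.0003 -1.    ]
200 ......###.###...########..........................
202 .....###################..........................
204 ....#####################.........................
206 ....####################..........................
208 ....####################..........................
210 ....###################...........................
212 .....##################...........................
214 ......#################...........................
216 .......#################..........................
218 ............##############........................
220 .............#############........................
222 .............##############.......................
224 ................#######...........................
226 ................#######...........................
228 ................#######...........................
230 ................#######...........................
232 .................######...........................
234 ..............##########..........................
236 ..............##########..........................
238 ...............##########.........................
240 ..................................................
242 ..................................................
244 ..................................................
246 ..................................................
248 ..................................................
250 ..................................................
252 ..................................................
254 ..................................................
jaw bottom pred if at cap y [array([255.3008, 236.5318]), array([264.3263, 236.9296])]
to cap (dy,dz)/25mm [ 0.    -0.006]
sc 9 [264. 231.] [263 230   3   3]
```

{"api": "step_arm", "payload": {"deltas": [[0.5, 0, 0, 0, 0.03], [0.5, 0, 0, 0, 0.03], [0.3, 0, 0, 0, 0.03], [0.1, 0, 0, 0, 0.03], [0, 0, 0, 0, 0.03]]}}

```text
clock: 50.78
position: [0.484, -0.1615, 0.1208]
eef_rot: [-0.023, 1.571, 0.023]
wrist_force: [-0.5, -0.7, -1.0]
grip_width: 0.492
```

{"api": "step_arm", "payload": {"deltas": [[0.1, 0, 0, 0, 0.03], [0, 0, 0, 0, 0.03]]}}

```text
clock: 51.02
position: [0.4844, -0.1618, 0.1192]
eef_rot: [-0.024, 1.569, 0.022]
wrist_force: [-0.9, 0.5, 5.2]
grip_width: 0.491
```

{"api": "step_arm", "payload": {"deltas": [[0.08, 0, 0, 0, 0.03], [0, 0, 0, 0, 0.03]]}}

```text
clock: 51.28
position: [0.4846, -0.1622, 0.1184]
eef_rot: [-0.025, 1.568, 0.021]
wrist_force: [-4.1, 1.0, 15.3]
grip_width: 0.49
```

{"api": "step_arm", "payload": {"deltas": [[-0.04, 0, 0, 0, -0.02], [0.08, 0, 0, 0, -0.07], [0.08, 0, 0, 0, -0.12], [0.08, 0, 0, 0, -0.17], [0.08, 0, 0, 0, -0.22], [0.08, 0, 0, 0, -0.27]]}}

```text
clock: 52.02
position: [0.4844, -0.1618, 0.108]
eef_rot: [-0.024, 1.569, 0.022]
wrist_force: [-0.8, 0.6, 6.1]
grip_width: 0.631
```

{"api": "step_arm", "payload": {"deltas": [[0, 0, 0, 0, -0.4], [0, 0, 0, 0, -0.7], [0, 0, 0, 0, -1], [0, 0, 0, 0, -1], [-1, 0, 0, 0, -1], [-1, 0, 0, 0, -1], [-1, 0, 0, 0, -1], [-1, 0, 0, 0, -1], [-1, 0, 0, 0, -1], [0, 0, 0, 0, -1]]}}

```text
clock: 53.28
position: [0.4845, -0.1618, 0.2336]
eef_rot: [-0.025, 1.568, 0.022]
wrist_force: [0.7, -0.2, -1.1]
grip_width: 0.999
```

{"api": "step_arm", "payload": {"deltas": [[0, -1, -0.5, 0, -1], [0, -1, -0.5, 0, -1], [0, -1, -0.5, 0, -1], [0, -1, -0.5, 0, -1], [0, -1, -0.5, 0, -1], [0, -1, -0.5, 0, -1], [0, -1, -0.5, 0, -1], [0, -1, -0.5, 0, -1], [0, -1, -0.5, 0, -1], [0, -1, -0.5, 0, -1]]}}

```text
clock: 54.52
position: [0.3658, -0.4155, 0.2308]
eef_rot: [-0.022, 1.572, 0.025]
wrist_force: [1.0, -0.1, 0.5]
grip_width: 1.0
```

Run:
```python
from h import *
state();t=cam("top");s=cam("scene");cv2.imwrite("pics/fs.png",s["img"]);cv2.imwrite("pics/ft.png",t["img"])
a=cv2.resize(s["img"][185:290,185:445],None,fx=3,fy=3,interpolation=cv2.INTER_CUBIC)
b=cv2.resize(t["img"][185:280,205:465],None,fx=3,fy=3,interpolation=cv2.INTER_CUBIC)
cv2.imwrite("pics/fin.png",np.vstack([a,b]))
# disturbance check of other objects, excluding tray/rail area
for n,c in(("scene",s),("top",t)):
    d=(np.abs(c["img"].astype(int)-cv2.imread(f"pics/{n}0.png")).sum(2)>90).astype(np.uint8)
    q,l,st,ce=cv2.connectedComponentsWithStats(d)
    print(n,[list(st[i]) for i in range(1,q) if st[i,4]>40])
```

```text
t 54.525 p [ 0.3658 -0.4155  0.2308] F [ 1.0254 -0.0773  0.4884] w 1.000231619063465 q6 -1.09235119255846
yT [-0.0294  0.9996  0.002 ] zT [ 0.9996  0.0294 -0.001 ] xT [-0.001  0.002 -1.   ]
scene [[np.int32(61), np.int32(0), np.int32(151), np.int32(160), np.int32(6419)], [np.int32(290), np.int32(0), np.int32(26), np.int32(8), np.int32(149)], [np.int32(324), np.int32(0), np.int32(37), np.int32(63), np.int32(1197)], [np.int32(292), np.int32(7), np.int32(24), np.int32(17), np.int32(236)], [np.int32(180), np.int32(10), np.int32(52), np.int32(11), np.int32(204)], [np.int32(249), np.int32(17), np.int32(49), np.int32(6), np.int32(202)], [np.int32(183), np.int32(25), np.int32(34), np.int32(24), np.int32(394)], [np.int32(292), np.int32(29), np.int32(9), np.int32(31), np.int32(113)], [np.int32(308), np.int32(29), np.int32(7), np.int32(19), np.int32(85)], [np.int32(130), np.int32(35), np.int32(19), np.int32(15), np.int32(177)], [np.int32(266), np.int32(43), np.int32(9), np.int32(17), np.int32(50)], [np.int32(151), np.int32(56), np.int32(38), np.int32(22), np.int32(487)], [np.int32(97), np.int32
[... 5179 characters left out ...]
9), np.int32(23), np.int32(950)], [np.int32(608), np.int32(426), np.int32(32), np.int32(54), np.int32(1157)], [np.int32(202), np.int32(429), np.int32(14), np.int32(6), np.int32(43)], [np.int32(603), np.int32(429), np.int32(11), np.int32(24), np.int32(74)], [np.int32(595), np.int32(442), np.int32(12), np.int32(26), np.int32(173)], [np.int32(573), np.int32(446), np.int32(12), np.int32(15), np.int32(60)], [np.int32(584), np.int32(448), np.int32(7), np.int32(17), np.int32(45)], [np.int32(516), np.int32(461), np.int32(62), np.int32(19), np.int32(488)], [np.int32(458), np.int32(463), np.int32(11), np.int32(17), np.int32(48)], [np.int32(499), np.int32(471), np.int32(11), np.int32(9), np.int32(47)]]
```

View pics/fin.png

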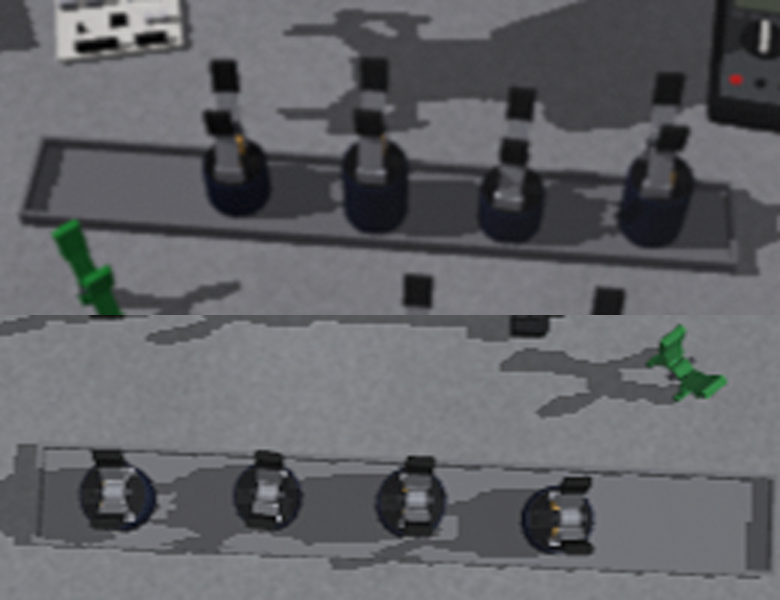

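The final view shows all four caps upright, each with a clip. Short B's clip looks shifted towards −y, so I quantify the clip offsets before handing in.

Run:
```python
from h import *
t=cam("top");s=cam("scene")
H={"L":((107,458),(669,88),(.497,.1915),.165),"A":((269,460),(521,103),(.499,.0725),.141),"R":((420,463),(374,74),(.4953,-.0421),.165),"B":((576,486),(224,76),(.4843,-.1616),.141)}
J={"L":(654,190),"A":(510,200),"R":(371,180),"B":(229,178)} # visible x+ jaw bottoms in scene
for k,(a,b,c,z) in H.items():
    p=(205+a[0]/3,185+(a[1]-315)/3);q=(185+b[0]/3,185+b[1]/3)
    j=atz(s,185+J[k][0]/3,185+J[k][1]/3,z-.083+.0)
    print(k,"x+handle top-view y",atz(t,*p,z)[:2],"x-handle scene y",atz(s,*q,z)[:2],"jaw",j[:2],"cap",c)
# can outline centre: short/tall can top rims in top view (dark circles)
for k,(X,Y,z) in {"L":(117,497,.06),"A":(268,497,.045),"R":(411,500,.06),"B":(557,520,.045)}.items():
    print(k,"can",atz(t,205+X/3,185+(Y-315)/3,z)[:2])
for b in brass(t,(205,225,470,275)):print("top",b[0],b[1],b[2])
for b in brass(s,(190,215,440,280)):print("sc",b[0],b[1],b[2])
```

```text
L x+handle top-view y [0.5184 0.1862] x-handle scene y [0.4765 0.1869] jaw [0.516 0.186] cap (0.497, 0.1915)
A x+handle top-view y [0.5208 0.0676] x-handle scene y [0.4789 0.0745] jaw [0.5161 0.0717] cap (0.499, 0.0725)
R x+handle top-view y [ 0.5191 -0.0447] x-handle scene y [ 0.4752 -0.0412] jaw [ 0.5185 -0.0421] cap (0.4953, -0.0421)
B x+handle top-view y [ 0.5055 -0.1633] x-handle scene y [ 0.4647 -0.1619] jaw [ 0.5067 -0.1612] cap (0.4843, -0.1616)
L can [0.4943 0.1907]
A can [0.4972 0.0713]
R can [ 0.4963 -0.0429]
B can [ 0.483  -0.1611]
top 5 [389.8 248.6] [389 248   3   2]
top 4 [389.5 256.5] [389 256   2   2]
sc 6 [264.5 231. ] [264 230   2   3]
```

Clips on A, R and B are centred within ~2 mm. The clip on cap L sits ~5 mm towards −y, so I re-squeeze it and shift it 4.5 mm.

{"api": "step_arm", "payload": {"deltas": [[0, 0, 0, 0.0045, -1], [0, 0.5, 0.2, 0, -1], [0, 1, 0.21, 0, -1], [0, 1, 0.21, 0, -1], [0, 1, 0.21, 0, -1], [0, 1, 0.21, 0, -1], [0, 1, 0.21, 0, -1], [0, 1, 0.21, 0, -1], [0, 1, 0.21, 0, -1], [0, 1, 0.21, 0, -1]]}}

```text
clock: 55.98
position: [0.4132, -0.2006, 0.2324]
eef_rot: [-0.002, 1.571, 0.001]
wrist_force: [0.1, 0.5, 0.1]
grip_width: 0.999
```

{"api": "step_arm", "payload": {"deltas": [[0, 1, 0.21, 0, -1], [0, 1, 0.21, 0, -1], [0, 1, 0.21, 0, -1], [0, 1, 0.21, 0, -1], [0, 1, 0.21, 0, -1], [0, 1, 0.21, 0, -1], [0, 1, 0.21, 0, -1], [0, 1, 0.21, 0, -1], [0, 1, 0.21, 0, -1], [0, 1, 0.21, 0, -1]]}}

```text
clock: 57.22
position: [0.4648, 0.0493, 0.2325]
eef_rot: [-0.001, 1.57, 0.001]
wrist_force: [0.6, 0.3, 0.6]
grip_width: 1.001
```

{"api": "step_arm", "payload": {"deltas": [[0, 1, 0.21, 0, -1], [0, 1, 0.21, 0, -1], [0, 1, 0.21, 0, -1], [0, 1, 0.21, 0, -1], [0, 1, 0.21, 0, -1], [0, 0.5, 0.2, 0, -1], [0, 0, 0, 0, -1]]}}

```text
clock: 58.1
position: [0.4962, 0.1857, 0.2322]
eef_rot: [-0.002, 1.571, 0.002]
wrist_force: [-0.2, -0.1, 0.1]
grip_width: 0.995
```

Run:
```python
from h import *
S,M=state();p=S["position"];print("to L clip",(M.T@(np.array([.4972,.1865,.140])-p))/.025)
```

```text
t 58.1 p [0.4962 0.1857 0.2322] F [-0.1835 -0.0996  0.1065] w 0.9952930877246909 q6 0.13201670907199156
yT [-0.0025  1.     -0.0002] zT [ 1.      0.0025 -0.0001] xT [-0.0001 -0.0002 -1.    ]
to L clip [3.6886 0.0324 0.0404]
```

{"api": "step_arm", "payload": {"deltas": [[1, 0.03, 0.03, 0, -1], [1, 0, 0, 0, -1], [1, 0, 0, 0, -1], [0.6, 0, 0, 0, -1], [0, 0, 0, 0, -0.6], [0, 0, 0, 0, -0.3], [0, 0, 0, 0, -0.2], [0, 0, 0, 0, -0.1], [0, 0, 0, 0, 0], [0, 0, 0, 0, 0.03]]}}

```text
clock: 59.35
position: [0.4978, 0.1858, 0.1452]
eef_rot: [-0.001, 1.567, 0.001]
wrist_force: [-3.9, -1.6, 14.0]
grip_width: 0.488
```

{"api": "step_arm", "payload": {"deltas": [[0, 0, 0, 0, 0.03], [0, 0, 0, 0, 0.03], [-0.1, 0, 0, 0, 0.03], [0, 0.09, 0, 0, 0.03], [0, 0.09, 0, 0, 0.03], [0, 0, 0, 0, 0.03]]}}

```text
clock: 60.1
position: [0.4972, 0.1904, 0.1449]
eef_rot: [-0.001, 1.571, 0.001]
wrist_force: [-1.8, -1.1, 3.0]
grip_width: 0.486
```

{"api": "step_arm", "payload": {"deltas": [[0.08, 0, 0, 0, 0.03], [0, 0, 0, 0, 0.03]]}}

```text
clock: 60.35
position: [0.4971, 0.1904, 0.1443]
eef_rot: [-0.001, 1.57, 0.001]
wrist_force: [-5.4, -1.6, 15.5]
grip_width: 0.492
```

{"api": "step_arm", "payload": {"deltas": [[0.08, 0, 0, 0, 0.03], [0, 0, 0, 0, 0.03]]}}

```text
clock: 60.6
position: [0.4973, 0.1906, 0.143]
eef_rot: [-0.0, 1.569, 0.002]
wrist_force: [-7.7, -0.3, 21.4]
grip_width: 0.488
```

Firmly seated at the shifted position. Release following down, back off, and check.

{"api": "step_arm", "payload": {"deltas": [[-0.1, 0, 0, 0, -0.02], [0.08, 0, 0, 0, -0.07], [0.08, 0, 0, 0, -0.12], [0.08, 0, 0, 0, -0.17], [0.08, 0, 0, 0, -0.22], [0.08, 0, 0, 0, -0.27]]}}

```text
clock: 61.35
position: [0.4977, 0.1904, 0.1339]
eef_rot: [-0.001, 1.569, 0.001]
wrist_force: [-0.9, -0.1, 6.8]
grip_width: 0.636
```

{"api": "step_arm", "payload": {"deltas": [[0, 0, 0, 0, -0.4], [0, 0, 0, 0, -0.7], [0, 0, 0, 0, -1], [0, 0, 0, 0, -1], [-1, 0, 0, 0, -1], [-1, 0, 0, 0, -1], [-1, 0, 0, 0, -1], [-1, 0, 0, 0, -1], [-0.2, -1, -0.6, 0, -1], [0, -1, -0.6, 0, -1]]}}

```text
clock: 62.6
position: [0.467, 0.1398, 0.2387]
eef_rot: [-0.001, 1.57, 0.001]
wrist_force: [0.3, -0.1, -0.5]
grip_width: 1.002
```

{"api": "step_arm", "payload": {"deltas": [[0, -1, -0.2, 0, -1], [0, -1, -0.2, 0, -1], [0, -1, -0.2, 0, -1], [0, -1, -0.2, 0, -1], [0, -1, -0.2, 0, -1], [0, -1, -0.2, 0, -1], [0, -1, -0.2, 0, -1], [0, -1, -0.2, 0, -1], [0, -1, -0.2, 0, -1], [0, -1, -0.2, 0, -1]]}}

```text
clock: 63.85
position: [0.4173, -0.1106, 0.2384]
eef_rot: [-0.001, 1.571, 0.001]
wrist_force: [1.1, -0.0, -0.0]
grip_width: 0.997
```

{"api": "step_arm", "payload": {"deltas": [[0, -1, -0.2, 0, -1], [0, -1, -0.2, 0, -1], [0, -1, -0.2, 0, -1], [0, -1, -0.2, 0, -1], [0, -1, -0.2, 0, -1], [0, -1, -0.2, 0, -1], [0, -1, -0.2, 0, -1], [0, -1, -0.2, 0, -1], [0, -1, -0.2, 0, -1], [0, 0, 0, 0, -1]]}}

```text
clock: 65.1
position: [0.3725, -0.3359, 0.238]
eef_rot: [0.001, 1.571, -0.0]
wrist_force: [0.4, -0.1, -0.1]
grip_width: 0.997
```

Run:
```python
from h import *
state()
t=cam("top");s=cam("scene")
# black/dark-neutral blobs (handles) and change relative to the previous final picture
for n,c,o,(x0,y0,x1,y1) in(("scene",s,"fs",(240,185,440,275)),("top",t,"ft",(205,220,470,275))):
    d=(np.abs(c["img"].astype(int)-cv2.imread(f"pics/{o}.png")).sum(2)>70)[y0:y1,x0:x1].astype(np.uint8)
    q,l,st,ce=cv2.connectedComponentsWithStats(d)
    print(n,[(st[i]+[x0,y0,0,0,0]).tolist() for i in range(1,q) if st[i,4]>6])
im=s["img"];g=im[200:262,392:420].sum(2)//100
for r in range(0,62,2):print(200+r,"".join(str(int(v)) for v in g[r]))
print([proj(s,[x,.191,.176]) for x in(.467,.527)],proj(s,[.515,.191,.076]))
# surroundings: template match of untouched items between the first and this picture
a=cv2.imread("pics/scene0.png")
for n,(x,y,w,h) in {"meter":(420,175,36,54),"board":(200,177,50,28),"mug":(495,255,50,50),"driver":(150,195,20,55),"spool":(470,298,34,30),"green":(200,257,30,42)}.items():
    r=cv2.matchTemplate(im[y-6:y+h+6,x-6:x+w+6],a[y:y+h,x:x+w],cv2.TM_CCOEFF_NORMED);_,m,_,l=cv2.minMaxLoc(r);print(n,round(m,3),(l[0]-6,l[1]-6))
```

```text
t 65.1 p [ 0.3725 -0.3359  0.238 ] F [ 0.4065 -0.0955 -0.0816] w 0.9968379802145007 q6 -0.9695021386879056
yT [0.0007 1.     0.0002] zT [ 1.     -0.0007 -0.0002] xT [-0.0002  0.0002 -1.    ]
scene [[356, 185, 46, 16, 482], [277, 188, 77, 46, 1360], [325, 191, 28, 10, 135], [438, 191, 2, 12, 21], [425, 203, 15, 14, 143], [402, 210, 4, 9, 16], [412, 209, 3, 11, 20], [363, 219, 39, 10, 209], [410, 220, 26, 16, 163], [403, 226, 5, 10, 23], [409, 237, 2, 5, 10], [399, 239, 3, 9, 13]]
top [[243, 229, 4, 5, 12], [233, 230, 7, 21, 46], [244, 236, 7, 18, 47], [233, 253, 2, 4, 7]]
200 2222222222222222222222222222
202 2222222222222222222222222212
204 2222222222222222222222222222
206 2222222222222222222222222222
208 2222222122222111111111122222
210 2222222222222100000000011222
212 2222222222221100000000012222
214 2222222222221000000000112222
216 1222222222211000000000122222
218 2221222222211000000001122222
220 1111122222222222222211122221
222 3333323322122322222222222221
224 3333333332222222222222222221
226 3333333333222222111111111222
228 3333333333333321000000001122
230 3333333333323210000000001122
232 3333333332111100000000023333
234 3333333332222100000001233333
236 3333333221222222111233333333
238 3333210111222222221112333333
240 3321000001222222221000133333
242 3311000001222222221000013333
244 1110000011222222211000012233
246 1100000123322222221000001111
248 2100000122122222211000001111
250 1100000111111122110000011111
252 1000000000000000000000011111
254 0000000000000000000000111111
256 0000000000000000000001111111
258 0000000000000000000001111111
260 0000000000000000000011111111
[array([410.3118, 208.2239]), array([411.9617, 229.2677])] [404.6651 249.4352]
meter 0.836 (0, 0)
board 1.0 (0, 0)
mug 1.0 (0, 0)
driver 1.0 (0, 0)
spool 0.963 (0, 0)
green 1.0 (0, 0)
```

```bash
python3 -c "
from bench import arm
print(arm.finish_job())"
```

```text
the job is handed in; nothing more can be done
None
```

I stood both tipped tall capacitors back upright in the tray; only two of cap1 to cap3 were present. I then put one clip from the rail across the terminals of each of the four capacitors, tall and short. The job was handed in at about 65 s of the 210 s allowed.

**Standing up:** at first a terminal-gripped cap came up level instead of swinging. Easing the grip step by step let it swing down and settle upright, and the same method worked for the second one.

**Clip positions:** the last checks put the clips on both short capacitors and one tall one within about 2 mm of centre, apart from one top-view reading about 5 mm off on a short one. The other tall capacitor's clip first sat about 5 mm off, so I squeezed it again and shifted it 4.5 mm. It now agrees with its cap within about 1 pixel in the scene view.

**Clip depth:** all four were lowered until the jaws met the can top, and I followed them down while letting go. Handle tops matched the fully seated height on the three I compared; the last short capacitor's was not compared separately.

**Other items:** the board, mug, driver, spool, meter and green clip all show zero shift from the first picture. The meter's image match was weaker (0.84), which I put down to the arm's shadow. While carrying the first clip, the scene camera showed the gripper about 8 mm to one side of its reported position. I went by the clip and terminals seen together in the same view.

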